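# Feed the sample-pot labeller and key in the start sequence

## Task

Empty the tray of three sample pots into the labelling machine's feed hopper and leave the empty tray standing upright on the desk. Once the pots are in the hopper, start the machine from its tilted keypad: press the green, then the yellow, then the blue key, one at a time, each fully home and let right up again before the next. Never press the red key, press gently enough not to squash the keypad's cushioned mount, and leave the other things on the desk where they are.

Things in the scene. Friction and masses are not known exactly. Their poses are not given: they have to be found in the camera images.
- hopper: labelling machine, fixed. Origin on the desk under the centre of its feed hopper, z up. Hopper: white open box, outside 190 (x) by 210 (y) mm, walls 5 mm, rim 100 mm and inner floor 35 mm above the desk. The grey machine body joins its +x side, x = 95 to 225 mm, 145 mm high; a label reel on it (at x = 180 mm) reaches 205 mm
- tray: loose blue tray, 134 (x) by 78 (y) mm, 0.22 kg. Origin: centre of its underside, z up. Floor 4 mm thick; side walls and +x end wall reach 34 mm, the -x end has only a lip 4 mm above the floor: it empties there. Black handle bar along y over the middle: 14 mm thick in x, 20 mm high, centre 88 mm above the underside, on posts at y = +-37 mm
- pot0: loose sample pot lying in the tray, white with an orange screw cap: cylinder of diameter 40 mm, 64 mm long, about 45 g, lying along y. Origin: its centre. It rolls
- pot1: loose sample pot lying in the tray, white with a yellow screw cap: cylinder of diameter 40 mm, 64 mm long, about 45 g, lying along y. Origin: its centre. It rolls
- pot2: loose sample pot lying in the tray, white with an orange screw cap: cylinder of diameter 40 mm, 64 mm long, about 45 g, lying along y. Origin: its centre. It rolls
- stand: fixed stand of the machine's keypad: foot x = -75 to 95 mm, y = +-70 mm, 12 mm thick, two posts (160 mm high, diameter 14) at x = 78, y = +-50 mm. Origin on the desk under the keypad, z up. The keypad is clamped at a height that is not measured: the centre of its face is on the stand's z axis, h above the desk, h anywhere from 85 to 145 mm; feel for it
- key_green (a joint): green key: spring key on the keypad, far row, +y side. Cap diameter 36 mm in a black collar of radius 26 mm; cap top 24 mm out from the face, 16 mm when pressed. Value: metres pressed, 0 up, 0.008 fully down; about 1.5 N to start, 5 N to bottom. Centre of the unpressed cap in the stand's axes: x +12.2, y +29.0 mm, height h +35.6 mm (h: see stand)
- key_yellow (a joint): yellow key: spring key on the keypad, far row, -y side. Cap diameter 36 mm in a black collar of radius 26 mm; cap top 24 mm out from the face, 16 mm when pressed. Value: metres pressed, 0 up, 0.008 fully down; about 1.5 N to start, 5 N to bottom. Centre of the unpressed cap in the stand's axes: x +12.2, y -29.0 mm, height h +35.6 mm (h: see stand)
- key_blue (a joint): blue key: spring key on the keypad, near row, -y side. Cap diameter 36 mm in a black collar of radius 26 mm; cap top 24 mm out from the face, 16 mm when pressed. Value: metres pressed, 0 up, 0.008 fully down; about 1.5 N to start, 5 N to bottom. Centre of the unpressed cap in the stand's axes: x -37.3, y -29.0 mm, height h +5.3 mm (h: see stand)
- key_red (a joint): red key: spring key on the keypad, near row, +y side. Cap diameter 36 mm in a black collar of radius 26 mm; cap top 24 mm out from the face, 16 mm when pressed. Value: metres pressed, 0 up, 0.008 fully down; about 1.5 N to start, 5 N to bottom. Centre of the unpressed cap in the stand's axes: x -37.3, y +29.0 mm, height h +5.3 mm (h: see stand)
- mount (a joint): cushioned mount of the keypad (grey, 130 by 130 by 24 mm; face normal (-0.523, 0, 0.853) in the stand's axes, so it faces the stand's -x side and up, tilted 0.55 rad). Value: metres the keypad is squashed straight down, 0 unloaded, 0.010 at its stop; gives from about 6 N downward, then 3 N per mm
- phone: bystander: smartphone 142 x 70 x 9 mm lying on the desk, blue with a black face. Origin: centre of its underside
- tape: bystander: white roll of tape, diameter 76 mm, 24 mm high, lying flat. Origin: centre of its underside
- mug: bystander: blue mug, diameter 80 mm, 95 mm high, handle at its +y. Origin: centre of its underside
- carton_a: bystander: white medicine carton with a green band, 110 x 50 x 36 mm. Origin: centre of its underside
- carton_b: bystander: white medicine carton with a blue band, 110 x 50 x 36 mm. Origin: centre of its underside
- figurine: bystander: white gourd-shaped vinyl figurine with a red scarf, diameter 84 mm, 130 mm high. Origin: centre of its underside
Mind the look-alikes: they are no part of the job. Leave any purple look-alike of the tray alone.

How it is judged (in metres and radians):
On the way, in this order (a step that is already met when the one before it is completed fails the run):
1. all three pots lie in the feed hopper (x of pot0 in the frame of hopper between -0.09 and 0.09 m and y of pot0 in the frame of hopper between -0.1 and 0.1 m and z of pot0 in the frame of hopper between 0.03 and 0.1 m and x of pot1 in the frame of hopper between -0.09 and 0.09 m and y of pot1 in the frame of hopper between -0.1 and 0.1 m and z of pot1 in the frame of hopper between 0.03 and 0.1 m and x of pot2 in the frame of hopper between -0.09 and 0.09 m and y of pot2 in the frame of hopper between -0.1 and 0.1 m and z of pot2 in the frame of hopper between 0.03 and 0.1 m), for 0.2 s.
2. the green key is pressed fully down, every other key up (value of joint key_green above 0.0065 m and value of joint each of key_yellow, key_blue, key_red below 0.002 m), for 0.05 s.
3. the yellow key is pressed fully down, every other key up (value of joint key_yellow above 0.0065 m and value of joint each of key_green, key_blue, key_red below 0.002 m), for 0.05 s.
4. the blue key is pressed fully down, every other key up (value of joint key_blue above 0.0065 m and value of joint each of key_green, key_yellow, key_red below 0.002 m), for 0.05 s.
At the end, for the whole second after the job is handed in: All three pots lie in the hopper (within 90 mm in x and 100 mm in y of its centre, centres below the rim) at rest; the tray stands on the desk, released, upright within 0.1 rad, its underside less than 15 mm above the desk; all four keys are up (less than 2 mm pressed) (all of step 1 and linear speed of each of pot0, pot1, pot2 below 0.05 m/s and angle between tray's own z axis and vertical below 0.1 rad and height (world z) of tray below 0.015 m and linear speed of tray below 0.03 m/s and value of joint each of key_green, key_yellow, key_blue, key_red below 0.002 m); the robot touches nothing.
It fails at once if the red cancel key is pressed more than half way (value of joint key_red above 0.004 m).
It fails at once if two keys are down at once (value of joint each of key_green, key_yellow above 0.004 m or value of joint each of key_green, key_blue above 0.004 m or value of joint each of key_green, key_red above 0.004 m or value of joint each of key_yellow, key_blue above 0.004 m or value of joint each of key_yellow, key_red above 0.004 m or value of joint each of key_blue, key_red above 0.004 m).
It fails at once if the keypad's cushioned mount is squashed by more than 7 mm (a push of about 27 N) (value of joint mount above 0.007 m).
It fails at once if a bystander is moved by more than 30 mm (distance of any of phone, tape, mug, carton_a, carton_b, figurine from where it was at the start of the episode above 0.03 m).
It also fails if it takes over 72 s, if anything falls off the work surface, if the arm or the gripper's body presses on something with over 40 N, if the wrist force passes 120 N, or if a joint passes its speed limit or range.

## Robot

A 6-joint arm with a two-finger parallel gripper is mounted at the origin on the work surface. World frame = base frame: x ahead of the robot, y to its left, z up, the work surface at z = 0. Lengths are in m, angles in degrees, forces in N, time in s.
With the tool pointing down it reaches from about 0.325 to 0.925 m from the base axis. Payload 3.1 kg.
Tool frame: the origin (TCP) lies on the centre line of the jaws, within the pads' length; the fingertips stand 11 mm ahead of it and the grasp point (between the pads) lies 8 mm behind it; z points along the fingers, y is the line along which they close (so a half turn about z gives the same grasp; the last joint's range is limited). The gripper opens to 85 mm and grips with 20 to 120 N. Pads are 22 mm wide; open, the fingers measure 114 mm over their backs; the gripper's body (76 mm by 85 mm) begins 54 mm behind the grasp point. The pads swing forward as they close: fully open they stand 13 mm farther back than shut.
Start: joints at [-6.429, 12.427, 92.441, -0, 75.132, -6.429], TCP at [0.625, 0, 0.202] pointing down, gripper open.
Joint ranges: [-157.48, 157.48], [-44.54, 120.13], [17.64, 146.25], [-64.5, 244.5], [7.68, 150.69], [-147.95, 147.95]. Speed limits (degrees/s): [159.86, 159.86, 180, 180, 180, 180].

## Interface

Orientations are given as a 3x3 rotation matrix whose columns are the frame's x, y, z axes.
In Python, from plant import telemetry, vision, workorder gives the robot as it stands.
- The arm moves only by the tool carry_out, never from a script. Its argument "targets" is a list of rows, each an object with "claw": the finger opening in m, from 0 to 0.0854; "delta_pos": the shift along the tool's x, y, z in m, a list of three; "rot": the turn, a rotation vector about the tool's x, y, z in rad, a list of three. A call has 1 to 5 rows; each row shifts and turns the commanded pose from where the row before left it, along the tool's axes as they then stand; what a row does not reach is not made up. A row lasts 1/12 s, in which the tool goes at most 41.7 mm and 7.16 degrees, less where a joint would pass 70% of its speed; a pose out of reach is approached as far as the arm can. A call with a gripper value outside its range is refused whole. The fingers move at their own pace and stop on an object; the grip force is fixed at half the most. Time passes only in rows, so rows that do not move let the fingers close. It gives the time, the measured TCP pose, the force, the opening and the grip force at its end, in the units of the state.
- telemetry.sense(): the state, without advancing time (a new reading comes with each control period).
- vision.camera(name): name is "scene" or "side" or "wrist"; returns a dict with "frame" (420x560x3 uint8, blue, green, red), "depth" (420x560 float32, m along the optical axis (not along the pixel's ray), 0 where there is no reading), "mtx" (3x3 intrinsics, pixels), "D" ([k1, k2, p1, p2, k3] as OpenCV has them; the pictures are not rectified), "eye" and "attitude" of the camera in the world. Camera axes: x right, y down, z forward; pixel columns grow to the right and rows downward; lengths in m; the calibration is good to about 2 mm. A picture is of the moment at which its call begins.
- workorder.finish_job(): hands the job in; it is judged then, once.
The state is a dict: "t": time; "joints": joint angles; "dq": joint speeds; "joint_torque": joint torques, N m; "tcp_pos": TCP position; "tool_rot": TCP orientation; "force": force on the tool from outside, world axes, zero at the start; "moment": the same for the moment, N m; "grip_width": finger opening in m; "finger_force": force on a finger pad.
Only numpy, scipy, OpenCV 4.12 (cv2) and the standard library are available. Lean on these libraries where they do the work, as an engineer would, in place of code of your own. Each camera call takes 0.05 s, during which the arm holds its last target. There are 200 camera calls.

## Working session

There is one attempt and no reset: what is moved stays moved. The work goes in short steps, Python scripts to look and compute and a tool call to move; the robot and the scene stay as the last step left them, time stands still between calls to the robot, and variables do not carry over. Pictures are saved under pics/ and viewed, at most 10 in all, crops included, and the job is handed in when it is done.

Besides the shell and the picture viewer there is one more tool, called after "Request:" by a JSON object that holds its "api" and its "payload". carry_out: Moves the arm, as the interface text tells. Its arguments: {"type":"object","properties":{"targets":{"type":"array","items":{"type":"object","properties":{"claw":{"type":"number"},"delta_pos":{"type":"array","items":{"type":"number"}},"rot":{"type":"array","items":{"type":"number"}}}}}},"required":["targets"]}

```bash
mkdir -p pics; ls
cat > h.py <<'E'
import numpy as np, cv2
from plant import telemetry, vision, workorder
def grab(name):
    c=vision.camera(name); return c
def world(c,u,v,d=None,r=2):
    u=int(u);v=int(v)
    if d is None:
        p=c['depth'][v-r:v+r+1,u-r:u+r+1]; p=p[p>0]; d=np.median(p)
    n=cv2.undistortPoints(np.array([[[u,v]]],float),c['mtx'],c['D'])[0,0]
    return np.array(c['attitude'])@np.array([n[0]*d,n[1]*d,d])+np.array(c['eye'])
def cloud(c):
    h,w=c['depth'].shape
    g=np.stack(np.meshgrid(np.arange(w),np.arange(h)),-1).reshape(-1,1,2).astype(float)
    n=cv2.undistortPoints(g,c['mtx'],c['D'])[:,0]
    d=c['depth'].reshape(-1)
    P=np.c_[n*d[:,None],d]@np.array(c['attitude']).T+np.array(c['eye'])
    P[d<=0]=np.nan
    return P.reshape(h,w,3)
E
python3 - <<'E'
from h import *
import pickle
D={}
for n in ('scene','side'):
    c=grab(n);D[n]=c;print(n,c['eye'],c['attitude'])
pickle.dump(D,open('d.pkl','wb'))
cv2.imwrite('pics/a.png',D['scene']['frame']);cv2.imwrite('pics/b.png',D['side']['frame'])
print(telemetry.sense())
E
```

```text
pics
scene [ 1.4652275  -0.24005758  1.71854045] [[ 0.25331996  0.82217788 -0.50975733]
 [ 0.96728673 -0.22269163  0.12151057]
 [-0.01361538 -0.52386255 -0.85169399]]
side [-0.19897227 -0.78935169  1.21019137] [[ 0.7616607  -0.45984393  0.45652659]
 [-0.64777317 -0.55798159  0.51869689]
 [ 0.01621381 -0.69079672 -0.72286721]]
{'t': 0.1, 'joints': array([-6.43051831e+00,  1.24737269e+01,  9.25216753e+01,  2.45076731e-03,
        7.51299243e+01, -6.42989724e+00]), 'dq': array([-0.10771286, -0.11682578, -0.12489201,  0.03801186, -0.10809733,
       -0.0662171 ]), 'joint_torque': array([-3.89421966e-04, -3.98076224e+01, -3.04969239e+01, -1.69335931e-04,
        4.17826959e-03,  6.71974954e-05]), 'tcp_pos': array([6.24199515e-01, 1.05200931e-04, 2.01063122e-01]), 'tool_rot': array([[ 2.21721587e-05,  9.99997648e-01, -2.16896680e-03],
       [ 9.99999959e-01, -2.15517501e-05,  2.86061723e-04],
       [ 2.86014305e-04, -2.16897306e-03, -9.99997607e-01]]), 'force': array([ 0.45361806, -0.20251792, -0.25675556]), 'moment': array([ 0.02156509, -0.02789836,  0.02670315]), 'finger_force': 0.0, 'grip_width': 0.08551794575653122}
```

View pics/a.png

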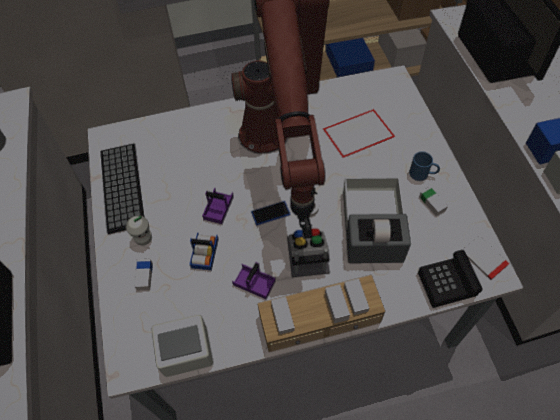

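View pics/b.png

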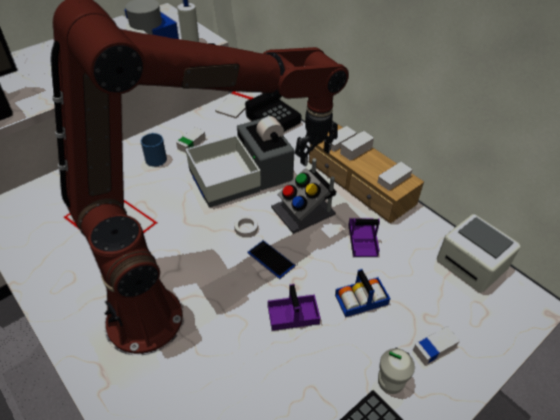

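Scene picture: candidates for the tray are blue with pots at (204,250), and two purple ones at (217,205) and (254,281), both empty. The blue one with pots fits the description. The hopper is at (373,210), the keypad at (308,245), and the tape is partly hidden at about (310,205).

Run:
```python
from h import *
import pickle
D=pickle.load(open('d.pkl','rb'))
S=D['scene'];T=D['side']
a=cv2.resize(S['frame'][225:280,175:235],None,fx=6.6,fy=6.6,interpolation=cv2.INTER_CUBIC)
b=cv2.resize(T['frame'][262:322,328:393],None,fx=6,fy=6,interpolation=cv2.INTER_CUBIC)
h=max(a.shape[0],b.shape[0]);o=np.zeros((h,a.shape[1]+b.shape[1],3),np.uint8);o[:a.shape[0],:a.shape[1]]=a;o[:b.shape[0],a.shape[1]:]=b
cv2.imwrite('pics/c.png',np.clip(o*1.5,0,255).astype(np.uint8))
for c,n,roi in((S,'S',(175,235,225,280)),(T,'T',(328,393,262,322))):
    P=cloud(c);u0,u1,v0,v1=roi
    f=c['frame'][v0:v1,u0:u1];p=P[v0:v1,u0:u1].reshape(-1,3)
    hsv=cv2.cvtColor(f,cv2.COLOR_BGR2HSV).reshape(-1,3)
    m=(hsv[:,0]>100)&(hsv[:,0]<125)&(hsv[:,1]>120)&(p[:,2]>.003)&(p[:,2]<.06)
    print(n,m.sum(),'blue rect',cv2.minAreaRect(p[m][:,:2].astype(np.float32)),p[m].mean(0))
    m=(p[:,2]>.07)
    q=p[m];print('handle',m.sum(),q.mean(0),cv2.minAreaRect(q[:,:2].astype(np.float32)),np.percentile(q[:,2],[5,50,95]))
    m=(p[:,2]>.01)&(p[:,2]<.06)
    print('allrect',cv2.minAreaRect(p[m][:,:2].astype(np.float32)))
# hopper
for c,n in((S,'S'),(T,'T')):
    P=cloud(c).reshape(-1,3);hsv=cv2.cvtColor(c['frame'],cv2.COLOR_BGR2HSV).reshape(-1,3)
    m=(P[:,2]>.09)&(P[:,2]<.11)&(P[:,0]>.4)&(P[:,0]<1)&(P[:,1]>.1)&(P[:,1]<.6)
    print(n,'rim',m.sum(),cv2.minAreaRect(P[m][:,:2].astype(np.float32)),P[m].mean(0))
    m=(P[:,2]>.13)&(P[:,2]<.155)&(P[:,0]>.4)&(P[:,0]<1)&(P[:,1]>.1)&(P[:,1]<.6)
    print(n,'body',m.sum(),cv2.minAreaRect(P[m][:,:2].astype(np.float32)))
k=[('S',x) for x in [(303,234),(317,240),(300,240),(296,243),(310,234)]]
print('keys T')
for nm,uv in dict(green=(302,178),yellow=(312,189),blue=(299,202),red=(289,190)).items(): print(nm,world(T,*uv))
for nm,uv in dict(tapeT=(246,228),phone=(272,258),mug=(153,150),p1=(365,237)).items(): print(nm,world(T,*uv))
for nm,uv in dict(phone=(270,213),mug=(421,165),ca=(434,200),purpA=(217,205),purpB=(254,281)).items(): print('S',nm,world(S,*uv))
```

```text
S 151 blue rect ((0.5108388066291809, -0.3427457809448242), (0.08166293799877167, 0.13145485520362854), 68.53797912597656) [ 0.54195583 -0.34350055  0.02819998]
handle 130 [ 0.50834747 -0.3429827   0.09475299] ((0.5068944692611694, -0.34215444326400757), (0.08174837380647659, 0.018553659319877625), 66.26629638671875) [0.08083625 0.09611974 0.10457498]
allrect ((0.5103563070297241, -0.35058796405792236), (0.23536008596420288, 0.20315584540367126), 73.26424407958984)
T 394 blue rect ((0.5065272450447083, -0.343873530626297), (0.08002415299415588, 0.1355164349079132), 67.52061462402344) [ 0.49164355 -0.36286825  0.02435258]
handle 209 [ 0.5030851  -0.34502073  0.092453  ] ((0.5060116648674011, -0.34110766649246216), (0.08255397528409958, 0.016329821199178696), 68.046875) [0.07723979 0.0954772  0.10078076]
allrect ((0.5065342783927917, -0.3420974612236023), (0.08328069746494293, 0.13799628615379333), 68.52439880371094)
S rim 889 ((0.6683580279350281, 0.3394849896430969), (0.4581909477710724, 0.5692818760871887), 86.06548309326172) [0.73482617 0.27094277 0.10114575]
S body 1877 ((0.762147
[... 224 characters left out ...]
.27352092 0.0983935 ]
T body 1350 ((0.7626133561134338, 0.23202702403068542), (0.21744640171527863, 0.38781166076660156), 70.964111328125)
keys T
green [0.62148494 0.04779315 0.13142469]
yellow [ 0.61266671 -0.00874382  0.13030196]
blue [ 0.56450166 -0.00363793  0.09953991]
red [0.57469095 0.05587035 0.1009422 ]
tapeT [ 0.4219114   0.08817256 -0.0004405 ]
phone [ 0.40370888 -0.06577628  0.00886374]
mug [0.35335762 0.53208352 0.07712834]
p1 [ 0.68884887 -0.18675304  0.00361627]
S phone [ 0.40362    -0.06674822  0.00865772]
S mug [0.34808672 0.58138758 0.02210726]
S ca [0.52892554 0.55878876 0.03585684]
S purpA [ 0.3099855  -0.25903374  0.00397162]
S purpB [ 0.66642256 -0.18952849  0.0041032 ]
```

View pics/c.png

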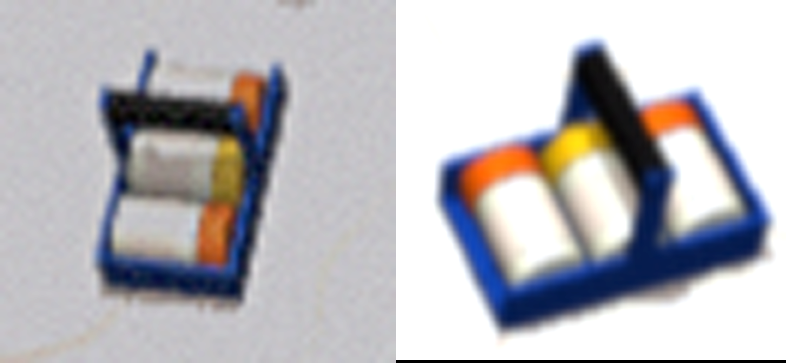

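Run:
```python
from h import *
import pickle
D=pickle.load(open('d.pkl','rb'))
S=D['scene'];T=D['side']
c0=np.array([.5068,-.3427]);a=np.radians(68-90);e=np.array([np.cos(a),np.sin(a)]);f=np.array([-e[1],e[0]])
for c in(S,T):
    P=cloud(c).reshape(-1,3);q=P[:,:2]-c0;x=q@e;y=q@f
    hsv=cv2.cvtColor(c['frame'],cv2.COLOR_BGR2HSV).reshape(-1,3);bl=(hsv[:,0]>100)&(hsv[:,0]<125)&(hsv[:,1]>120)
    for lo in np.arange(-.075,.075,.01):
        m=(x>=lo)&(x<lo+.01)&(abs(y)<.03)&(P[:,2]<.06);print('%.3f n%d maxz %.3f medz %.3f blue %.2f maxblue %.3f'%(lo,m.sum(),P[m][:,2].max(),np.median(P[m][:,2]),bl[m].mean(),P[m&bl][:,2].max() if (m&bl).any() else 0))
# hopper+body fit
import scipy.optimize as so
for c in(S,T):
    P=cloud(c);
    Q=P.reshape(-1,3)
    m=((P[...,2]>.135)&(P[...,2]<.152)&(P[...,0]>.4)&(P[...,0]<1)&(P[...,1]>.15)&(P[...,1]<.6)).astype(np.uint8)
    n,l,s,ce=cv2.connectedComponentsWithStats(m);i=1+np.argmax(s[1:,4]);print('body',s[i],cv2.minAreaRect(P[l==i][:,:2].astype(np.float32)))
    # rims
    m=((P[...,2]>.092)&(P[...,2]<.108)&(P[...,0]>.4)&(P[...,0]<.85)&(P[...,1]>.12)&(P[...,1]<.5)).astype(np.uint8)
    n,l,s,ce=cv2.connectedComponentsWithStats(m)
    for i in range(1,n):
        if s[i,4]>60: print('rim',s[i],cv2.minAreaRect(P[l==i][:,:2].astype(np.float32)))
    hsv=cv2.cvtColor(c['frame'],cv2.COLOR_BGR2HSV)
    for nm,(h0,h1) in dict(green=(50,75),yellow=(22,33),blue=(105,125),red=(0,8)).items():
        m=(hsv[...,0]>=h0)&(hsv[...,0]<=h1)&(hsv[...,1]>130)&(P[...,2]>.08)&(P[...,0]>.5)&(P[...,0]<.7)&(abs(P[...,1]-.02)<.1)
        if m.sum(): print(nm,m.sum(),P[m].mean(0),np.ptp(P[m],0))
```

```text
-0.075 n1 maxz 0.005 medz 0.005 blue 0.00 maxblue 0.000
-0.065 n4 maxz 0.039 medz 0.037 blue 0.00 maxblue 0.000
-0.055 n32 maxz 0.050 medz 0.042 blue 0.00 maxblue 0.000
-0.045 n30 maxz 0.052 medz 0.044 blue 0.00 maxblue 0.000
-0.035 n3 maxz 0.044 medz 0.017 blue 0.00 maxblue 0.000
-0.025 n6 maxz 0.034 medz 0.031 blue 0.00 maxblue 0.000
-0.015 n28 maxz 0.051 medz 0.041 blue 0.00 maxblue 0.000
-0.005 n41 maxz 0.055 medz 0.042 blue 0.00 maxblue 0.000
0.005 n56 maxz 0.050 medz 0.038 blue 0.00 maxblue 0.000
0.015 n36 maxz 0.051 medz 0.033 blue 0.00 maxblue 0.000
0.025 n26 maxz 0.049 medz 0.041 blue 0.00 maxblue 0.000
0.035 n49 maxz 0.054 medz 0.044 blue 0.00 maxblue 0.000
0.045 n44 maxz 0.055 medz 0.040 blue 0.00 maxblue 0.000
0.055 n74 maxz 0.046 medz 0.030 blue 0.31 maxblue 0.030
0.065 n76 maxz 0.039 medz 0.008 blue 0.43 maxblue 0.039
-0.075 n81 maxz 0.012 medz 0.001 blue 0.14 maxblue 0.012
-0.065 n121 maxz 0.042 medz 0.026 blue 0.38 maxblue 0.010
-0.055 n82 maxz 0.047 medz 0.040 blue 0.05 maxblue 0.004
-0.045 n71 maxz 0.048 medz 0.042 blue 0.01 maxblue 0.027
-0.035 n43 maxz 0.044 medz 
[... 1210 characters left out ...]
96383 0.0537236  0.29901593]
red 596 [0.61477084 0.00492144 0.52118145] [0.19871858 0.14191868 0.52452602]
body [ 237  119   58   43 1053] ((0.6486395001411438, 0.2741021513938904), (0.2167481929063797, 0.13139936327934265), 76.62102508544922)
rim [185 135 109  52 547] ((0.5572530031204224, 0.2988092601299286), (0.22103451192378998, 0.31938281655311584), 74.66309356689453)
green 101 [0.62176491 0.05059139 0.12682542] [0.04193717 0.03351897 0.03168493]
yellow 129 [ 0.61478379 -0.00194973  0.12520787] [0.04740491 0.05241388 0.03342787]
blue 128 [0.56598912 0.00225883 0.0959879 ] [0.03993461 0.05639433 0.02973644]
red 2364 [ 0.57437046 -0.01148447  0.52818565] [0.15675607 0.14408515 0.52893488]
```

The lip is at the tray's world −x end and points at the base. The tray is at about (0.5065, −0.342) with x axis −22°. The hopper is at about (0.495, 0.312) with yaw −14°. I'll go above the tray handle.

Request:
{"api": "carry_out", "payload": {"targets": [{"claw": 0.085, "delta_pos": [-0.038, -0.013, 0], "rot": [0, 0, 0]}, {"claw": 0.085, "delta_pos": [-0.038, -0.013, 0], "rot": [0, 0, 0]}, {"claw": 0.085, "delta_pos": [-0.038, -0.013, 0], "rot": [0, 0, 0]}, {"claw": 0.085, "delta_pos": [-0.038, -0.013, 0], "rot": [0, 0, 0]}, {"claw": 0.085, "delta_pos": [-0.038, -0.013, 0], "rot": [0, 0, 0]}]}}

```text
t: 0.52
tcp_pos: [0.5588, -0.1911, 0.2017]
tool_rot: [[-0.001, 1.0, -0.001], [1.0, 0.001, 0.0], [0.0, -0.001, -1.0]]
force: [0.6, 0.5, -0.5]
grip_width: 0.0849
finger_force: 0.0
```

Request:
{"api": "carry_out", "payload": {"targets": [{"claw": 0.085, "delta_pos": [-0.038, -0.013, 0], "rot": [0, 0, 0]}, {"claw": 0.085, "delta_pos": [-0.038, -0.013, 0], "rot": [0, 0, 0]}, {"claw": 0.085, "delta_pos": [-0.038, -0.013, 0], "rot": [0, 0, 0]}, {"claw": 0.085, "delta_pos": [-0.038, -0.013, 0], "rot": [0, 0, 0]}, {"claw": 0.085, "delta_pos": [0, 0, 0], "rot": [0, 0, 0.096]}]}}

```text
t: 0.93
tcp_pos: [0.5049, -0.3489, 0.2018]
tool_rot: [[0.103, 0.995, -0.002], [0.995, -0.103, -0.004], [-0.004, -0.001, -1.0]]
force: [0.4, 0.6, -0.6]
grip_width: 0.0857
finger_force: 0.0
```

Request:
{"api": "carry_out", "payload": {"targets": [{"claw": 0.085, "delta_pos": [0, 0, 0], "rot": [0, 0, 0.096]}, {"claw": 0.085, "delta_pos": [0, 0, 0], "rot": [0, 0, 0.096]}, {"claw": 0.085, "delta_pos": [0, 0, 0], "rot": [0, 0, 0.096]}, {"claw": 0.085, "delta_pos": [0, 0, 0], "rot": [0, 0, 0]}]}}

```text
t: 1.27
tcp_pos: [0.5075, -0.3419, 0.2015]
tool_rot: [[0.377, 0.926, -0.001], [0.926, -0.377, 0.001], [0.001, -0.001, -1.0]]
force: [0.4, 0.0, -0.9]
grip_width: 0.0851
finger_force: 0.0
```

Run:
```python
from h import *
import pickle
c=grab('wrist');s=telemetry.sense();R=np.array(s['tool_rot']);t=s['tcp_pos']
print(s['t'],t,R,s['joints'],c['eye'])
P=cloud(c).reshape(-1,3);g=cv2.cvtColor(c['frame'],cv2.COLOR_BGR2GRAY).reshape(-1)
m=(P[:,2]>.085)&(P[:,2]<.106)&(np.hypot(P[:,0]-.507,P[:,1]+.342)<.07)
q=P[m];print(m.sum(),q.mean(0),cv2.minAreaRect(q[:,:2].astype(np.float32)))
cv2.imwrite('pics/d.png',c['frame'])
# refined keypad: scene view
```

```text
1.3167 [ 0.50758314 -0.34181441  0.20160651] [[ 3.73015432e-01  9.27824634e-01 -9.67168185e-04]
 [ 9.27825073e-01 -3.73014812e-01  7.64601086e-04]
 [ 3.48647665e-04 -1.18257090e-03 -9.99999240e-01]] [-4.05238521e+01  1.09421740e+01  9.42639360e+01 -2.80339209e-03
  7.48644778e+01 -1.86214214e+01] [ 0.53289954 -0.27838874  0.37313626]
1494 [ 0.50697951 -0.33903258  0.09778355] ((0.5060506463050842, -0.3408627510070801), (0.0781802386045456, 0.013734746724367142), 68.12001037597656)
```

View pics/d.png

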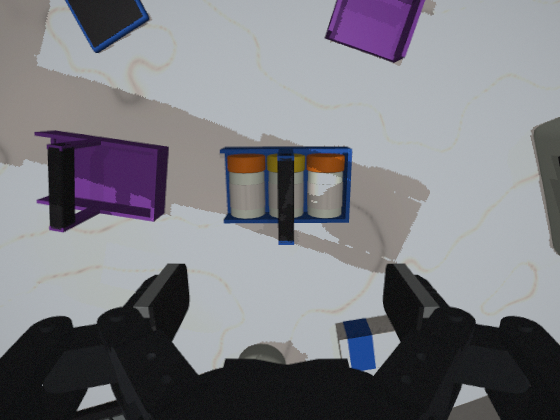

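The wrist view shows the blue tray at (287,185), its handle at (285,195), the open lip on the left and the end wall on the right. The gripper is centred within 2 mm, so I'll descend and grip.

Request:
{"api": "carry_out", "payload": {"targets": [{"claw": 0.085, "delta_pos": [0, -0.0015, 0.03], "rot": [0, 0, 0]}, {"claw": 0.085, "delta_pos": [0, 0, 0.03], "rot": [0, 0, 0]}, {"claw": 0.085, "delta_pos": [0, 0, 0.03], "rot": [0, 0, 0]}, {"claw": 0.085, "delta_pos": [0, 0, 0.03], "rot": [0, 0, 0]}, {"claw": 0.05, "delta_pos": [0, 0, 0.0], "rot": [0, 0, 0]}]}}

```text
t: 1.73
tcp_pos: [0.5017, -0.3371, 0.0746]
tool_rot: [[0.372, 0.928, -0.011], [0.928, -0.372, 0.009], [0.005, -0.014, -1.0]]
force: [-1.8, 1.5, -1.1]
grip_width: 0.0752
finger_force: 0.0
```

Request:
{"api": "carry_out", "payload": {"targets": [{"claw": 0.0, "delta_pos": [0, 0, 0], "rot": [0, 0, 0]}, {"claw": 0.0, "delta_pos": [0, 0, 0], "rot": [0, 0, 0]}, {"claw": 0.0, "delta_pos": [0, 0, 0], "rot": [0, 0, 0]}, {"claw": 0.0, "delta_pos": [0, 0, 0], "rot": [0, 0, 0]}, {"claw": 0.0, "delta_pos": [0, 0, 0], "rot": [0, 0, 0]}]}}

```text
t: 2.15
tcp_pos: [0.5079, -0.3425, 0.0847]
tool_rot: [[0.374, 0.927, 0.003], [0.927, -0.374, -0.003], [-0.001, 0.004, -1.0]]
force: [-0.6, -0.4, 1.0]
grip_width: 0.0116
finger_force: 0.0
```

Request:
{"api": "carry_out", "payload": {"targets": [{"claw": 0.0, "delta_pos": [0, 0, 0], "rot": [0, 0, 0]}, {"claw": 0.0, "delta_pos": [0, 0, 0], "rot": [0, 0, 0]}]}}

```text
t: 2.32
tcp_pos: [0.507, -0.3418, 0.0832]
tool_rot: [[0.374, 0.927, 0.001], [0.927, -0.374, -0.001], [-0.0, 0.001, -1.0]]
force: [-0.3, 0.4, 0.5]
grip_width: 0.0001
finger_force: 0.0
```

Run:
```python
from h import *
c=grab('side');w=grab('wrist')
a=cv2.resize(c['frame'][200:330,310:430],(400,433));b=cv2.resize(w['frame'],(400,300))
o=np.zeros((433,800,3),np.uint8);o[:,:400]=a;o[:300,400:]=b
cv2.imwrite('pics/e.png',o);s=telemetry.sense();print(s['tcp_pos'],s['grip_width'],s['finger_force'],s['force'])
```

```text
[ 0.50672188 -0.34150028  0.08263531] -8.566038975472589e-05 0.0 [-0.02902919  1.00258818 -0.72344651]
```

View pics/e.png

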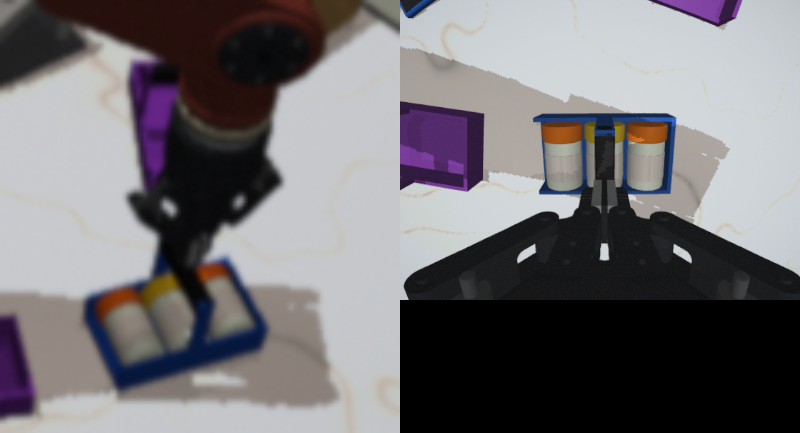

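The fingers look close to the bar, but the opening reads 0. A small lift will show whether the tray is held.

Request:
{"api": "carry_out", "payload": {"targets": [{"claw": 0.0, "delta_pos": [0, 0, -0.01], "rot": [0, 0, 0]}, {"claw": 0.0, "delta_pos": [0, 0, -0.01], "rot": [0, 0, 0]}, {"claw": 0.0, "delta_pos": [0, 0, 0], "rot": [0, 0, 0]}]}}

```text
t: 2.67
tcp_pos: [0.5084, -0.3429, 0.1056]
tool_rot: [[0.375, 0.927, 0.004], [0.927, -0.375, -0.003], [-0.002, 0.005, -1.0]]
force: [-0.2, 0.1, 0.6]
grip_width: 0.0001
finger_force: 0.0
```

Run:
```python
from h import *
w=grab('wrist');P=cloud(w)
a=cv2.resize(w['frame'][150:360,200:380],None,fx=2.8,fy=2.8)
cv2.imwrite('pics/f.png',np.clip(a*1.8,0,255).astype(np.uint8))
for v in range(180,350,10): print(v,P[v,275:300:4,2].round(3))
print(telemetry.sense()['force'],telemetry.sense()['tcp_pos'])
```

```text
180 [0.097 0.1   0.098 0.098 0.098 0.097 0.039]
190 [0.098 0.097 0.099 0.098 0.098 0.041 0.038]
200 [0.098 0.099 0.098 0.098 0.098 0.039 0.038]
210 [0.099 0.097 0.099 0.098 0.097 0.041 0.038]
220 [0.099 0.098 0.099 0.099 0.097 0.039 0.037]
230 [0.098 0.099 0.098 0.098 0.099 0.041 0.038]
240 [0.098 0.098 0.098 0.097 0.098 0.04  0.039]
250 [0.097 0.097 0.098 0.098 0.097 0.04  0.037]
260 [0.149 0.148 0.148 0.148 0.148 0.148 0.148]
270 [0.158 0.157 0.158 0.158 0.159 0.158 0.158]
280 [0.166 0.166 0.166 0.165 0.166 0.167 0.166]
290 [0.172 0.171 0.172 0.172 0.173 0.172 0.175]
300 [0.182 0.182 0.171 0.172 0.173 0.183 0.182]
310 [0.189 0.18  0.173 0.172 0.179 0.188 0.188]
320 [0.192 0.182 0.171 0.173 0.181 0.19  0.193]
330 [0.192 0.182 0.172 0.173 0.181 0.183 0.198]
340 [ 0.185  0.182  0.001 -0.     0.182  0.182  0.199]
[-0.27327339  0.34994559  0.06746586] [ 0.50811684 -0.34269871  0.10484391]
```

View pics/f.png

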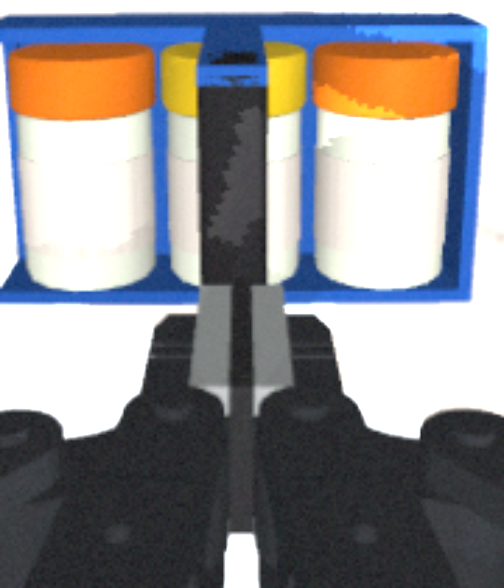

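Run:
```python
from h import *
s=telemetry.sense();R=np.array(s['tool_rot']);t=np.array(s['tcp_pos'])
for n in('wrist','side','scene'):
    c=grab(n);P=cloud(c);Q=(P.reshape(-1,3)-t)@R
    m=(np.hypot(Q[:,0],Q[:,1])<.03)&(Q[:,2]<.06)&(Q[:,2]>-.12)
    h,e=np.histogram(Q[m][:,2],np.arange(-.12,.07,.01));print(n,list(zip(e.round(2),h)))
    m&=(Q[:,2]<-.02);q=Q[m]
    if n=='wrist':
        for z in(-.03,-.04,-.05,-.06,-.07):
            k=q[abs(q[:,2]-z)<.004]
            if len(k):print(z,k.min(0).round(3),k.max(0).round(3))
        print(c['eye'],(np.array(c['eye'])-t)@R, R.T@np.array(c['attitude']))
print(s['joints'],t)
```

```text
wrist [(np.float64(-0.12), np.int64(6988)), (np.float64(-0.11), np.int64(3799)), (np.float64(-0.1), np.int64(1773)), (np.float64(-0.09), np.int64(4370)), (np.float64(-0.08), np.int64(2400)), (np.float64(-0.07), np.int64(1005)), (np.float64(-0.06), np.int64(757)), (np.float64(-0.05), np.int64(665)), (np.float64(-0.04), np.int64(297)), (np.float64(-0.03), np.int64(0)), (np.float64(-0.02), np.int64(0)), (np.float64(-0.01), np.int64(0)), (np.float64(-0.0), np.int64(1473)), (np.float64(0.01), np.int64(0)), (np.float64(0.02), np.int64(0)), (np.float64(0.03), np.int64(0)), (np.float64(0.04), np.int64(0)), (np.float64(0.05), np.int64(0))]
-0.03 [ 0.011 -0.007 -0.034] [ 0.011  0.005 -0.033]
-0.04 [ 0.006 -0.014 -0.044] [ 0.012  0.013 -0.036]
-0.05 [ 0.006 -0.015 -0.054] [ 0.012  0.013 -0.046]
-0.06 [ 0.006 -0.015 -0.064] [ 0.012  0.013 -0.056]
-0.07 [-0.01  -0.026 -0.074] [ 0.014  0.027 -0.066]
[ 0.53263221 -0.2784398   0.27633215] [ 0.06850594 -0.00058554 -0.17159552] [[ 2.59543511e-04 -9.62852821e-01 -2.70026626e-01]
 [ 9.99999053e-01  6.14790249e-04 -1.23102402e-03]
 [ 1.35130468e-03 -2.70
[... 705 characters left out ...]
(-0.11), np.int64(8)), (np.float64(-0.1), np.int64(7)), (np.float64(-0.09), np.int64(13)), (np.float64(-0.08), np.int64(9)), (np.float64(-0.07), np.int64(5)), (np.float64(-0.06), np.int64(4)), (np.float64(-0.05), np.int64(7)), (np.float64(-0.04), np.int64(5)), (np.float64(-0.03), np.int64(0)), (np.float64(-0.02), np.int64(0)), (np.float64(-0.01), np.int64(4)), (np.float64(-0.0), np.int64(47)), (np.float64(0.01), np.int64(27)), (np.float64(0.02), np.int64(9)), (np.float64(0.03), np.int64(0)), (np.float64(0.04), np.int64(1)), (np.float64(0.05), np.int64(25))]
[-4.05551946e+01  1.63936011e+01  9.86949495e+01 -1.53505337e-03
  6.46452947e+01 -1.85561321e+01] [ 0.50811684 -0.34269871  0.10484391]
```

All three cameras put the fingertips about 33 mm behind the reported TCP instead of 11 mm ahead, so they closed above the bar. The tray hasn't moved. I'll use tip = −0.033 along tool z, reopen and go about 66 mm lower.

Request:
{"api": "carry_out", "payload": {"targets": [{"claw": 0.085, "delta_pos": [0, 0, 0], "rot": [0, 0, 0]}, {"claw": 0.085, "delta_pos": [0, 0, 0], "rot": [0, 0, 0]}, {"claw": 0.085, "delta_pos": [0, 0, 0], "rot": [0, 0, 0]}, {"claw": 0.085, "delta_pos": [0, 0, 0], "rot": [0, 0, 0]}, {"claw": 0.085, "delta_pos": [0, 0, 0], "rot": [0, 0, 0]}]}}

```text
t: 3.28
tcp_pos: [0.5065, -0.3413, 0.1021]
tool_rot: [[0.375, 0.927, -0.0], [0.927, -0.375, 0.0], [0.0, -0.0, -1.0]]
force: [-0.4, 0.6, -0.7]
grip_width: 0.0606
finger_force: 0.0
```

Request:
{"api": "carry_out", "payload": {"targets": [{"claw": 0.085, "delta_pos": [0, 0, 0.022], "rot": [0, 0, 0]}, {"claw": 0.085, "delta_pos": [0, 0, 0.022], "rot": [0, 0, 0]}, {"claw": 0.085, "delta_pos": [0, 0, 0.022], "rot": [0, 0, 0]}, {"claw": 0.085, "delta_pos": [0, 0, 0], "rot": [0, 0, 0]}, {"claw": 0.085, "delta_pos": [0, 0, 0], "rot": [0, 0, 0]}]}}

```text
t: 3.7
tcp_pos: [0.5053, -0.3403, 0.0347]
tool_rot: [[0.375, 0.927, -0.003], [0.927, -0.375, 0.003], [0.001, -0.004, -1.0]]
force: [-0.2, -0.2, 1.3]
grip_width: 0.0847
finger_force: 0.0
```

Request:
{"api": "carry_out", "payload": {"targets": [{"claw": 0.0, "delta_pos": [0, 0, 0], "rot": [0, 0, 0]}, {"claw": 0.0, "delta_pos": [0, 0, 0], "rot": [0, 0, 0]}, {"claw": 0.0, "delta_pos": [0, 0, 0], "rot": [0, 0, 0]}, {"claw": 0.0, "delta_pos": [0, 0, 0], "rot": [0, 0, 0]}, {"claw": 0.0, "delta_pos": [0, 0, 0], "rot": [0, 0, 0]}]}}

```text
t: 4.12
tcp_pos: [0.5072, -0.3419, 0.0374]
tool_rot: [[0.375, 0.927, 0.001], [0.927, -0.375, -0.001], [-0.001, 0.002, -1.0]]
force: [-0.5, 0.8, -0.3]
grip_width: 0.0248
finger_force: 0.0
```

Request:
{"api": "carry_out", "payload": {"targets": [{"claw": 0.0, "delta_pos": [0, 0, 0], "rot": [0, 0, 0]}, {"claw": 0.0, "delta_pos": [0, 0, 0], "rot": [0, 0, 0]}, {"claw": 0.0, "delta_pos": [0, 0, 0], "rot": [0, 0, 0]}]}}

```text
t: 4.37
tcp_pos: [0.5073, -0.3419, 0.0371]
tool_rot: [[0.375, 0.927, 0.001], [0.927, -0.375, -0.001], [-0.0, 0.002, -1.0]]
force: [0.5, 0.3, 2.8]
grip_width: 0.013
finger_force: 59.4
```

Gripped: 13 mm opening, 59 N. I'll lift, and work out the transit rows in a script.

Request:
{"api": "carry_out", "payload": {"targets": [{"claw": 0.0, "delta_pos": [0, 0, -0.006], "rot": [0, 0, 0]}, {"claw": 0.0, "delta_pos": [0, 0, -0.014], "rot": [0, 0, 0]}, {"claw": 0.0, "delta_pos": [0, 0, -0.024], "rot": [0, 0, 0]}, {"claw": 0.0, "delta_pos": [0, 0, -0.03], "rot": [0, 0, 0]}, {"claw": 0.0, "delta_pos": [0, 0, -0.03], "rot": [0, 0, 0]}]}}

```text
t: 4.78
tcp_pos: [0.5049, -0.34, 0.1399]
tool_rot: [[0.375, 0.927, -0.004], [0.927, -0.375, 0.003], [0.001, -0.005, -1.0]]
force: [1.4, -0.9, -4.5]
grip_width: 0.0133
finger_force: 58.8
```

Request:
{"api": "carry_out", "payload": {"targets": [{"claw": 0.0, "delta_pos": [0, 0, -0.03], "rot": [0, 0, 0]}, {"claw": 0.0, "delta_pos": [0, 0, -0.024], "rot": [0, 0, 0]}, {"claw": 0.0, "delta_pos": [0, 0, -0.01], "rot": [0, 0, 0]}, {"claw": 0.0, "delta_pos": [0, 0, 0], "rot": [0, 0, 0]}, {"claw": 0.0, "delta_pos": [0, 0, 0], "rot": [0, 0, 0]}]}}

```text
t: 5.2
tcp_pos: [0.5061, -0.341, 0.2037]
tool_rot: [[0.375, 0.927, -0.001], [0.927, -0.375, 0.001], [0.0, -0.001, -1.0]]
force: [-0.3, -0.5, -4.5]
grip_width: 0.0131
finger_force: 58.7
```

```bash
cat > plan.py <<'E'
import numpy as np
from scipy.spatial.transform import Rotation as Ro
def rows(p0,R0,p1,rotvec_tool,w):
    """w: weights per row; print tool-frame shifts for a world straight line with turn rotvec_tool; translation first, then turn, in each row's start axes"""
    w=np.array(w,float)/np.sum(w);R=Ro.from_matrix(R0);p=np.array(p0,float);p1=np.array(p1,float);p00=p.copy();f=0
    for i,k in enumerate(w):
        f+=k;goal=p00+(p1-p00)*f
        d=np.round(R.inv().apply(goal-p),4);r=np.round(np.array(rotvec_tool)*k,3)
        p=p+R.apply(d);R=R*Ro.from_rotvec(r);print(i,d.tolist(),r.tolist())
    print('end',p,R.as_matrix().round(3).tolist())
E
python3 - <<'E'
from h import *
from plan import rows
s=telemetry.sense();print(s['tcp_pos'],s['grip_width'],s['finger_force'],s['force'],s['joints'])
R=np.array(s['tool_rot'])
rows(s['tcp_pos'],R,[.532,.338,.205],[0,0,-np.radians(57)],[.4,.8]+[1]*21+[.8,.4])
E
```

```text
[ 0.506129   -0.34101918  0.20372051] 0.01311621955387791 58.724273443222046 [-0.2577338  -0.54827115 -4.52238084] [-4.05557360e+01  1.06318283e+01  9.43929422e+01 -3.33108948e-03
  7.50269994e+01 -1.85545952e+01]
0 [0.0109, -0.0039, -0.0] [0.0, 0.0, -0.017]
1 [0.022, -0.0075, -0.0] [0.0, 0.0, -0.034]
2 [0.0278, -0.0085, -0.0001] [0.0, 0.0, -0.043]
3 [0.0281, -0.0072, -0.0] [0.0, 0.0, -0.043]
4 [0.0284, -0.006, -0.0001] [0.0, 0.0, -0.043]
5 [0.0287, -0.0048, -0.0] [0.0, 0.0, -0.043]
6 [0.0288, -0.0036, -0.0] [0.0, 0.0, -0.043]
7 [0.0289, -0.0023, -0.0001] [0.0, 0.0, -0.043]
8 [0.0291, -0.0011, -0.0] [0.0, 0.0, -0.043]
9 [0.029, 0.0002, -0.0001] [0.0, 0.0, -0.043]
10 [0.029, 0.0014, -0.0] [0.0, 0.0, -0.043]
11 [0.0289, 0.0027, -0.0] [0.0, 0.0, -0.043]
12 [0.0288, 0.0039, -0.0001] [0.0, 0.0, -0.043]
13 [0.0286, 0.0051, -0.0] [0.0, 0.0, -0.043]
14 [0.0283, 0.0064, -0.0001] [0.0, 0.0, -0.043]
15 [0.028, 0.0076, -0.0] [0.0, 0.0, -0.043]
16 [0.0277, 0.0088, -0.0] [0.0, 0.0, -0.043]
17 [0.0273, 0.0099, -0.0001] [0.0, 0.0, -0.043]
18 [0.0268, 0.0112, -0.0] [0.0, 0.0, -0.043]
19 [0.0263, 0.0122, -0.0001] [0.0, 0.0, -0.043]
20 [0.0258, 0.0134, -0.0] [0.0, 0.0, -0.043]
21 [0.0252, 0.0145, -0.0] [0.0, 0.0, -0.043]
22 [0.0245, 0.0155, -0.0001] [0.0, 0.0, -0.043]
23 [0.0191, 0.0133, -0.0] [0.0, 0.0, -0.034]
24 [0.0093, 0.007, -0.0] [0.0, 0.0, -0.017]
end [0.53200396 0.33804293 0.20497176] [[-0.582, 0.813, -0.001], [0.813, 0.582, 0.001], [0.001, -0.0, -1.0]]
```

Request:
{"api": "carry_out", "payload": {"targets": [{"claw": 0.0, "delta_pos": [0.011, -0.004, 0], "rot": [0, 0, -0.017]}, {"claw": 0.0, "delta_pos": [0.022, -0.0075, 0], "rot": [0, 0, -0.034]}, {"claw": 0.0, "delta_pos": [0.028, -0.0085, 0], "rot": [0, 0, -0.043]}, {"claw": 0.0, "delta_pos": [0.028, -0.007, 0], "rot": [0, 0, -0.043]}, {"claw": 0.0, "delta_pos": [0.0285, -0.006, 0], "rot": [0, 0, -0.043]}]}}

```text
t: 5.62
tcp_pos: [0.5093, -0.2163, 0.2008]
tool_rot: [[0.2, 0.98, -0.005], [0.98, -0.2, 0.004], [0.003, -0.006, -1.0]]
force: [0.6, -1.1, -3.7]
grip_width: 0.0131
finger_force: 58.8
```

Request:
{"api": "carry_out", "payload": {"targets": [{"claw": 0.0, "delta_pos": [0.0285, -0.005, 0], "rot": [0, 0, -0.043]}, {"claw": 0.0, "delta_pos": [0.029, -0.0035, 0], "rot": [0, 0, -0.043]}, {"claw": 0.0, "delta_pos": [0.029, -0.0025, 0], "rot": [0, 0, -0.043]}, {"claw": 0.0, "delta_pos": [0.029, -0.001, 0], "rot": [0, 0, -0.043]}, {"claw": 0.0, "delta_pos": [0.029, 0, 0], "rot": [0, 0, -0.043]}]}}

```text
t: 6.03
tcp_pos: [0.5141, -0.0713, 0.2012]
tool_rot: [[-0.014, 1.0, -0.006], [1.0, 0.014, 0.002], [0.002, -0.006, -1.0]]
force: [0.3, -0.2, -3.9]
grip_width: 0.0136
finger_force: 58.7
```

Request:
{"api": "carry_out", "payload": {"targets": [{"claw": 0.0, "delta_pos": [0.029, 0.0015, 0], "rot": [0, 0, -0.043]}, {"claw": 0.0, "delta_pos": [0.029, 0.0025, 0], "rot": [0, 0, -0.043]}, {"claw": 0.0, "delta_pos": [0.029, 0.004, 0], "rot": [0, 0, -0.043]}, {"claw": 0.0, "delta_pos": [0.0285, 0.005, 0], "rot": [0, 0, -0.043]}, {"claw": 0.0, "delta_pos": [0.0285, 0.0065, 0], "rot": [0, 0, -0.043]}]}}

```text
t: 6.45
tcp_pos: [0.5191, 0.0735, 0.2011]
tool_rot: [[-0.227, 0.974, -0.006], [0.974, 0.227, 0.0], [0.002, -0.006, -1.0]]
force: [1.0, 0.2, -3.6]
grip_width: 0.0132
finger_force: 58.7
```

Request:
{"api": "carry_out", "payload": {"targets": [{"claw": 0.0, "delta_pos": [0.028, 0.0075, 0], "rot": [0, 0, -0.043]}, {"claw": 0.0, "delta_pos": [0.0275, 0.009, 0], "rot": [0, 0, -0.043]}, {"claw": 0.0, "delta_pos": [0.0275, 0.01, 0], "rot": [0, 0, -0.043]}, {"claw": 0.0, "delta_pos": [0.027, 0.011, 0], "rot": [0, 0, -0.043]}, {"claw": 0.0, "delta_pos": [0.0265, 0.012, 0], "rot": [0, 0, -0.043]}]}}

```text
t: 6.87
tcp_pos: [0.5243, 0.2182, 0.2009]
tool_rot: [[-0.43, 0.903, -0.006], [0.903, 0.43, -0.001], [0.002, -0.006, -1.0]]
force: [0.5, -0.5, -4.3]
grip_width: 0.0129
finger_force: 58.7
```

Request:
{"api": "carry_out", "payload": {"targets": [{"claw": 0.0, "delta_pos": [0.026, 0.0135, 0], "rot": [0, 0, -0.043]}, {"claw": 0.0, "delta_pos": [0.025, 0.0145, 0], "rot": [0, 0, -0.043]}, {"claw": 0.0, "delta_pos": [0.0245, 0.0155, 0], "rot": [0, 0, -0.043]}, {"claw": 0.0, "delta_pos": [0.019, 0.013, 0], "rot": [0, 0, -0.034]}, {"claw": 0.0, "delta_pos": [0.0095, 0.007, 0], "rot": [0, 0, -0.017]}]}}

```text
t: 7.28
tcp_pos: [0.5287, 0.3412, 0.2008]
tool_rot: [[-0.585, 0.811, -0.006], [0.811, 0.585, -0.001], [0.003, -0.005, -1.0]]
force: [-0.4, -0.3, -3.6]
grip_width: 0.0131
finger_force: 58.8
```

Request:
{"api": "carry_out", "payload": {"targets": [{"claw": 0.0, "delta_pos": [0, 0, 0.01], "rot": [0, 0, 0]}, {"claw": 0.0, "delta_pos": [0, 0, 0.015], "rot": [0, 0, 0]}, {"claw": 0.0, "delta_pos": [0, 0, 0.01], "rot": [0, 0, 0]}, {"claw": 0.0, "delta_pos": [0, 0, 0], "rot": [0, 0, 0]}]}}

```text
t: 7.62
tcp_pos: [0.53, 0.3402, 0.1741]
tool_rot: [[-0.582, 0.813, -0.002], [0.813, 0.582, 0.004], [0.004, 0.0, -1.0]]
force: [-10.7, 0.6, 19.5]
grip_width: 0.0132
finger_force: 83.4
```

Run:
```python
from h import *
c=grab('side');d=grab('scene');s=telemetry.sense()
cv2.imwrite('pics/g.png',np.hstack([cv2.resize(c['frame'][60:260,140:340],(400,400)),cv2.resize(d['frame'][130:290,300:460],(400,400))]))
print(s['t'],s['tcp_pos'],s['grip_width'],s['finger_force'],s['joints'])
```

```text
7.7167 [0.53092995 0.34013637 0.17485155] 0.013300202754050283 79.70642178319395 [26.15410103 14.32042739 93.19826274  0.23137877 72.35640719 -9.49887815]
```

View pics/g.png

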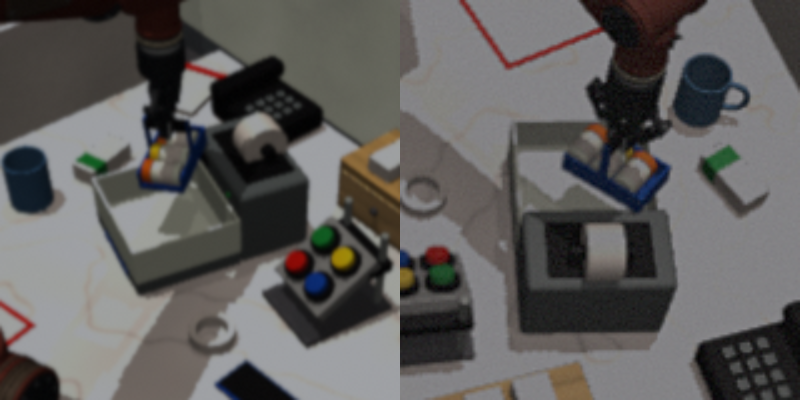

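The picture shows the tray over the hopper's far corner with all three pots inside, and the underside touching the machine body (145 mm). The underside is 37 mm ahead of the TCP, which I missed. I'll lift, shift over the hopper and start tilting.

Request:
{"api": "carry_out", "payload": {"targets": [{"claw": 0.0, "delta_pos": [0, 0, -0.022], "rot": [0, 0, 0]}, {"claw": 0.0, "delta_pos": [0, 0, -0.022], "rot": [0, 0, 0]}, {"claw": 0.0, "delta_pos": [0, -0.008, 0], "rot": [0, 0, 0]}, {"claw": 0.0, "delta_pos": [-0.001, -0.007, 0], "rot": [0, 0, 0]}, {"claw": 0.0, "delta_pos": [0, 0, 0], "rot": [0, 0, 0]}]}}

```text
t: 8.13
tcp_pos: [0.5175, 0.3264, 0.2106]
tool_rot: [[-0.581, 0.814, -0.005], [0.814, 0.581, -0.003], [0.0, -0.006, -1.0]]
force: [-1.1, -0.6, -4.7]
grip_width: 0.0128
finger_force: 60.3
```

Request:
{"api": "carry_out", "payload": {"targets": [{"claw": 0.0, "delta_pos": [0, 0, 0], "rot": [-0.08, 0, 0]}, {"claw": 0.0, "delta_pos": [0, 0, 0], "rot": [-0.1, 0, 0]}, {"claw": 0.0, "delta_pos": [0, 0, 0], "rot": [-0.1, 0, 0]}, {"claw": 0.0, "delta_pos": [0, 0, 0], "rot": [-0.1, 0, 0]}, {"claw": 0.0, "delta_pos": [0, 0, 0], "rot": [-0.08, 0, 0]}]}}

```text
t: 8.55
tcp_pos: [0.517, 0.3271, 0.2091]
tool_rot: [[-0.581, 0.73, 0.358], [0.814, 0.521, 0.257], [0.001, 0.441, -0.897]]
force: [0.5, 1.1, -5.3]
grip_width: 0.0131
finger_force: 60.3
```

Request:
{"api": "carry_out", "payload": {"targets": [{"claw": 0.0, "delta_pos": [0, -0.006, 0.011], "rot": [0, 0, 0]}, {"claw": 0.0, "delta_pos": [0, -0.006, 0.011], "rot": [0, 0, 0]}, {"claw": 0.0, "delta_pos": [0, 0, 0], "rot": [0, 0, 0]}, {"claw": 0.0, "delta_pos": [0, 0, 0], "rot": [0, 0, 0]}]}}

```text
t: 8.88
tcp_pos: [0.5167, 0.3269, 0.1843]
tool_rot: [[-0.582, 0.732, 0.355], [0.814, 0.522, 0.255], [0.001, 0.438, -0.899]]
force: [0.2, 0.6, -3.4]
grip_width: 0.0133
finger_force: 60.4
```

Run:
```python
from h import *
s=telemetry.sense();R=np.array(s['tool_rot']);t=np.array(s['tcp_pos'])
a=np.radians(-14);H=np.array([[np.cos(a),-np.sin(a)],[np.sin(a),np.cos(a)]])
for n,l in dict(lip=[0,-.067,.037],c1=[.039,-.067,.037],c2=[-.039,-.067,.037],back=[0,.067,.037]).items():
    p=t+R@np.array(l);print(n,p.round(3),'hopper',((p[:2]-[.495,.313])@H).round(3))
print(s['t'],t,s['joints'],s['force'],s['finger_force'])
```

```text
lip [0.481 0.301 0.122] hopper [-0.011 -0.015]
c1 [0.458 0.333 0.122] hopper [-0.041  0.011]
c2 [0.503 0.27  0.122] hopper [ 0.019 -0.04 ]
back [0.579 0.371 0.18 ] hopper [0.067 0.077]
8.8833 [0.51667841 0.32694539 0.18429018] [ 22.62096456  -4.39833197 116.11434839   8.32274702  43.22609347
 -17.72084973] [ 0.18711411  0.57627325 -3.44310039] 60.44121265411377
```

Request:
{"api": "carry_out", "payload": {"targets": [{"claw": 0.0, "delta_pos": [0, 0, 0], "rot": [-0.08, 0, 0]}, {"claw": 0.0, "delta_pos": [0, 0, 0], "rot": [-0.08, 0, 0]}, {"claw": 0.0, "delta_pos": [0, 0, 0], "rot": [-0.08, 0, 0]}, {"claw": 0.0, "delta_pos": [0, 0, 0], "rot": [-0.08, 0, 0]}, {"claw": 0.0, "delta_pos": [0, 0, 0], "rot": [0, 0, 0]}]}}

```text
t: 9.3
tcp_pos: [0.5151, 0.327, 0.1833]
tool_rot: [[-0.582, 0.583, 0.567], [0.813, 0.414, 0.408], [0.003, 0.699, -0.716]]
force: [-1.5, -0.3, -4.7]
grip_width: 0.0132
finger_force: 61.1
```

Request:
{"api": "carry_out", "payload": {"targets": [{"claw": 0.0, "delta_pos": [0, 0, 0], "rot": [0, 0, 0]}, {"claw": 0.0, "delta_pos": [0, 0, 0], "rot": [0, 0, 0]}, {"claw": 0.0, "delta_pos": [0, 0, 0], "rot": [0, 0, 0]}, {"claw": 0.0, "delta_pos": [0, 0, 0], "rot": [0, 0, 0]}]}}

```text
t: 9.63
tcp_pos: [0.5211, 0.3293, 0.1906]
tool_rot: [[-0.582, 0.576, 0.574], [0.813, 0.413, 0.41], [-0.001, 0.705, -0.709]]
force: [-0.8, 0.9, -2.9]
grip_width: 0.0133
finger_force: 61.1
```

Run:
```python
from h import *
c=grab('side');d=grab('scene');s=telemetry.sense()
cv2.imwrite('pics/h.png',np.hstack([cv2.resize(c['frame'][80:230,160:310],(400,400)),cv2.resize(d['frame'][150:270,320:440],(400,400))]))
print(s['t'],s['tcp_pos'],s['tool_rot'][2],s['joints'],s['force'])
```

```text
9.7333 [0.52042215 0.3290275  0.18966287] [-6.15327680e-04  7.04269880e-01 -7.09932079e-01] [ 19.7199027  -11.47454359 129.1480947   31.47785679  21.6080263
 -41.09257936] [-0.68800672  0.12502677 -2.80101184]
```

View pics/h.png

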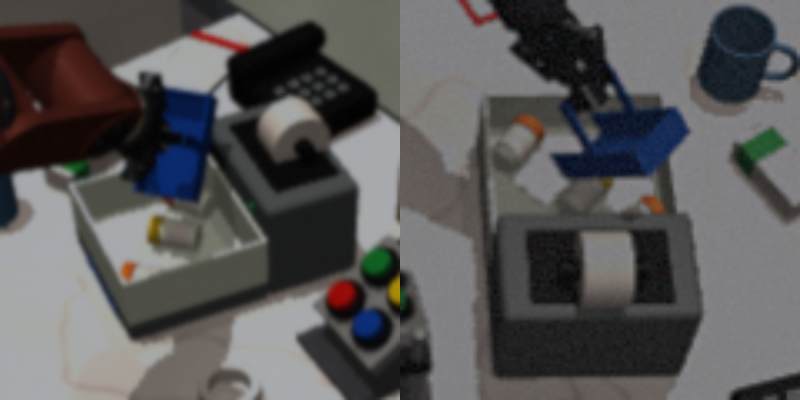

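All three pots are in the hopper, in the right pane at (520,140), (585,190) and (650,205). I'll raise, level the tray and take it back.

Request:
{"api": "carry_out", "payload": {"targets": [{"claw": 0.0, "delta_pos": [0, 0.018, -0.018], "rot": [0, 0, 0]}, {"claw": 0.0, "delta_pos": [0, 0.018, -0.018], "rot": [0, 0, 0]}, {"claw": 0.0, "delta_pos": [0, 0, 0], "rot": [0.1, 0, 0]}, {"claw": 0.0, "delta_pos": [0, 0, 0], "rot": [0.1, 0, 0]}, {"claw": 0.0, "delta_pos": [0, 0, 0], "rot": [0.1, 0, 0]}]}}

```text
t: 10.15
tcp_pos: [0.5201, 0.3284, 0.2413]
tool_rot: [[-0.581, 0.722, 0.375], [0.814, 0.516, 0.266], [-0.002, 0.46, -0.888]]
force: [0.4, 1.3, -3.3]
grip_width: 0.0132
finger_force: 61.0
```

Request:
{"api": "carry_out", "payload": {"targets": [{"claw": 0.0, "delta_pos": [0, 0, 0], "rot": [0.12, 0, 0]}, {"claw": 0.0, "delta_pos": [0, 0, 0], "rot": [0.12, 0, 0]}, {"claw": 0.0, "delta_pos": [0, 0, 0], "rot": [0.12, 0, 0]}, {"claw": 0.0, "delta_pos": [0, 0, 0], "rot": [0.12, 0, 0]}, {"claw": 0.0, "delta_pos": [0, 0, 0], "rot": [0, 0, 0]}]}}

```text
t: 10.57
tcp_pos: [0.5236, 0.331, 0.2373]
tool_rot: [[-0.582, 0.813, -0.001], [0.813, 0.582, -0.001], [-0.0, -0.002, -1.0]]
force: [-1.2, -0.6, -3.3]
grip_width: 0.0129
finger_force: 61.1
```

Run:
```python
from h import *
from plan import rows
s=telemetry.sense();print(s['tcp_pos'],s['tool_rot'],s['finger_force'])
rows(s['tcp_pos'],np.array(s['tool_rot']),[.5065,-.341,.24],[0,0,np.radians(57)],[.5]+[1]*18+[.5])
```

```text
[0.5236472  0.33104618 0.23730063] [[-5.81754044e-01  8.13363494e-01 -1.43505305e-03]
 [ 8.13364675e-01  5.81752273e-01 -1.48252258e-03]
 [-3.70984371e-04 -2.02968497e-03 -9.99997871e-01]] 61.073341369628906
0 [-0.0141, -0.0107, -0.0] [0.0, 0.0, 0.026]
1 [-0.0288, -0.0205, -0.0001] [0.0, 0.0, 0.052]
2 [-0.0298, -0.0191, -0.0001] [0.0, 0.0, 0.052]
3 [-0.0308, -0.0174, -0.0001] [0.0, 0.0, 0.052]
4 [-0.0316, -0.0159, -0.0001] [0.0, 0.0, 0.052]
5 [-0.0325, -0.0142, -0.0001] [0.0, 0.0, 0.052]
6 [-0.0331, -0.0124, -0.0001] [0.0, 0.0, 0.052]
7 [-0.0337, -0.0108, -0.0001] [0.0, 0.0, 0.052]
8 [-0.0342, -0.009, -0.0001] [0.0, 0.0, 0.052]
9 [-0.0346, -0.0071, -0.0] [0.0, 0.0, 0.052]
10 [-0.035, -0.0054, -0.0001] [0.0, 0.0, 0.052]
11 [-0.0352, -0.0036, -0.0001] [0.0, 0.0, 0.052]
12 [-0.0354, -0.0017, -0.0001] [0.0, 0.0, 0.052]
13 [-0.0353, 0.0002, -0.0001] [0.0, 0.0, 0.052]
14 [-0.0354, 0.0019, -0.0001] [0.0, 0.0, 0.052]
15 [-0.0351, 0.0038, -0.0001] [0.0, 0.0, 0.052]
16 [-0.035, 0.0056, -0.0001] [0.0, 0.0, 0.052]
17 [-0.0346, 0.0075, -0.0] [0.0, 0.0, 0.052]
18 [-0.0341, 0.0092, -0.0001] [0.0, 0.0, 0.052]
19 [-0.0169, 0.0055, -0.0001] [0.0, 0.0, 0.026]
end [ 0.50649299 -0.34104983  0.24002165] [[0.359, 0.933, -0.001], [0.933, -0.359, -0.001], [-0.002, -0.001, -1.0]]
```

Request:
{"api": "carry_out", "payload": {"targets": [{"claw": 0.0, "delta_pos": [-0.014, -0.0105, 0], "rot": [0, 0, 0.026]}, {"claw": 0.0, "delta_pos": [-0.029, -0.0205, 0], "rot": [0, 0, 0.052]}, {"claw": 0.0, "delta_pos": [-0.03, -0.019, 0], "rot": [0, 0, 0.052]}, {"claw": 0.0, "delta_pos": [-0.031, -0.0175, 0], "rot": [0, 0, 0.052]}, {"claw": 0.0, "delta_pos": [-0.0315, -0.016, 0], "rot": [0, 0, 0.052]}]}}

```text
t: 10.98
tcp_pos: [0.5161, 0.1681, 0.2395]
tool_rot: [[-0.375, 0.927, 0.003], [0.927, 0.375, 0.0], [-0.001, 0.003, -1.0]]
force: [1.4, -1.0, -2.8]
grip_width: 0.0131
finger_force: 61.0
```

Request:
{"api": "carry_out", "payload": {"targets": [{"claw": 0.0, "delta_pos": [-0.0325, -0.014, 0], "rot": [0, 0, 0.052]}, {"claw": 0.0, "delta_pos": [-0.033, -0.0125, 0], "rot": [0, 0, 0.052]}, {"claw": 0.0, "delta_pos": [-0.0335, -0.011, 0], "rot": [0, 0, 0.052]}, {"claw": 0.0, "delta_pos": [-0.034, -0.009, 0], "rot": [0, 0, 0.052]}, {"claw": 0.0, "delta_pos": [-0.0345, -0.007, 0], "rot": [0, 0, 0.052]}]}}

```text
t: 11.4
tcp_pos: [0.5114, -0.0087, 0.2398]
tool_rot: [[-0.124, 0.992, 0.004], [0.992, 0.124, -0.001], [-0.001, 0.004, -1.0]]
force: [0.5, -0.1, -2.1]
grip_width: 0.0129
finger_force: 61.0
```

Request:
{"api": "carry_out", "payload": {"targets": [{"claw": 0.0, "delta_pos": [-0.035, -0.0055, 0], "rot": [0, 0, 0.052]}, {"claw": 0.0, "delta_pos": [-0.035, -0.0035, 0], "rot": [0, 0, 0.052]}, {"claw": 0.0, "delta_pos": [-0.0355, -0.0015, 0], "rot": [0, 0, 0.052]}, {"claw": 0.0, "delta_pos": [-0.0355, 0, 0], "rot": [0, 0, 0.052]}, {"claw": 0.0, "delta_pos": [-0.0355, 0.002, 0], "rot": [0, 0, 0.052]}]}}

```text
t: 11.82
tcp_pos: [0.5069, -0.1861, 0.2398]
tool_rot: [[0.136, 0.991, 0.003], [0.991, -0.136, -0.002], [-0.001, 0.004, -1.0]]
force: [0.8, -0.2, -2.7]
grip_width: 0.013
finger_force: 61.0
```

Request:
{"api": "carry_out", "payload": {"targets": [{"claw": 0.0, "delta_pos": [-0.035, 0.004, 0], "rot": [0, 0, 0.052]}, {"claw": 0.0, "delta_pos": [-0.035, 0.0055, 0], "rot": [0, 0, 0.052]}, {"claw": 0.0, "delta_pos": [-0.0345, 0.0075, 0], "rot": [0, 0, 0.052]}, {"claw": 0.0, "delta_pos": [-0.034, 0.009, 0], "rot": [0, 0, 0.052]}, {"claw": 0.0, "delta_pos": [-0.017, 0.0055, 0], "rot": [0, 0, 0.026]}]}}

```text
t: 12.23
tcp_pos: [0.5023, -0.3478, 0.2397]
tool_rot: [[0.364, 0.932, 0.002], [0.932, -0.364, -0.005], [-0.003, 0.004, -1.0]]
force: [0.4, 0.6, -3.1]
grip_width: 0.0124
finger_force: 61.1
```

Request:
{"api": "carry_out", "payload": {"targets": [{"claw": 0.0, "delta_pos": [0, 0, 0.03], "rot": [0, 0, 0]}, {"claw": 0.0, "delta_pos": [0, 0, 0.04], "rot": [0, 0, 0]}, {"claw": 0.0, "delta_pos": [0, 0, 0.04], "rot": [0, 0, 0]}, {"claw": 0.0, "delta_pos": [0, 0, 0.04], "rot": [0, 0, 0]}, {"claw": 0.0, "delta_pos": [0, 0, 0.02], "rot": [0, 0, 0]}]}}

```text
t: 12.65
tcp_pos: [0.4997, -0.3403, 0.0636]
tool_rot: [[0.359, 0.933, -0.005], [0.933, -0.359, 0.005], [0.003, -0.006, -1.0]]
force: [-0.8, 1.1, -3.4]
grip_width: 0.0134
finger_force: 61.0
```

Request:
{"api": "carry_out", "payload": {"targets": [{"claw": 0.0, "delta_pos": [0, 0, 0], "rot": [0, 0, 0]}, {"claw": 0.0, "delta_pos": [0, 0, 0], "rot": [0, 0, 0]}, {"claw": 0.0, "delta_pos": [0, 0, 0], "rot": [0, 0, 0]}, {"claw": 0.0, "delta_pos": [0, 0, 0], "rot": [0, 0, 0]}, {"claw": 0.0, "delta_pos": [0, 0, 0], "rot": [0, 0, 0]}]}}

```text
t: 13.07
tcp_pos: [0.5048, -0.3448, 0.0726]
tool_rot: [[0.359, 0.933, 0.005], [0.933, -0.359, -0.004], [-0.002, 0.006, -1.0]]
force: [-0.2, -0.5, -2.6]
grip_width: 0.0135
finger_force: 61.1
```

Request:
{"api": "carry_out", "payload": {"targets": [{"claw": 0.0, "delta_pos": [0, 0, 0.01], "rot": [0, 0, 0]}, {"claw": 0.0, "delta_pos": [0, 0, 0.01], "rot": [0, 0, 0]}, {"claw": 0.0, "delta_pos": [0, 0, 0.008], "rot": [0, 0, 0]}, {"claw": 0.0, "delta_pos": [0, 0, 0], "rot": [0, 0, 0]}, {"claw": 0.0, "delta_pos": [0, 0, 0], "rot": [0, 0, 0]}]}}

```text
t: 13.48
tcp_pos: [0.5017, -0.3424, 0.0398]
tool_rot: [[0.359, 0.933, -0.002], [0.933, -0.359, 0.002], [0.001, -0.002, -1.0]]
force: [0.5, -0.3, -2.3]
grip_width: 0.0136
finger_force: 61.0
```

Request:
{"api": "carry_out", "payload": {"targets": [{"claw": 0.0, "delta_pos": [0, 0, 0.003], "rot": [0, 0, 0]}, {"claw": 0.0, "delta_pos": [0, 0, 0.001], "rot": [0, 0, 0]}, {"claw": 0.0, "delta_pos": [0, 0, 0], "rot": [0, 0, 0]}, {"claw": 0.0, "delta_pos": [0, 0, 0], "rot": [0, 0, 0]}]}}

```text
t: 13.82
tcp_pos: [0.503, -0.3436, 0.0383]
tool_rot: [[0.359, 0.933, 0.001], [0.933, -0.359, -0.001], [-0.001, 0.001, -1.0]]
force: [-0.9, -0.3, 4.2]
grip_width: 0.0135
finger_force: 62.0
```

Request:
{"api": "carry_out", "payload": {"targets": [{"claw": 0.085, "delta_pos": [0, 0, 0], "rot": [0, 0, 0]}, {"claw": 0.085, "delta_pos": [0, 0, 0], "rot": [0, 0, 0]}, {"claw": 0.085, "delta_pos": [0, 0, 0], "rot": [0, 0, 0]}, {"claw": 0.085, "delta_pos": [0, 0, 0], "rot": [0, 0, 0]}, {"claw": 0.085, "delta_pos": [0, 0, 0], "rot": [0, 0, 0]}]}}

```text
t: 14.23
tcp_pos: [0.5025, -0.3429, 0.0369]
tool_rot: [[0.359, 0.933, -0.0], [0.933, -0.359, 0.0], [0.0, -0.0, -1.0]]
force: [-0.3, -0.0, 0.2]
grip_width: 0.0728
finger_force: 0.0
```

Request:
{"api": "carry_out", "payload": {"targets": [{"claw": 0.085, "delta_pos": [0, 0, -0.02], "rot": [0, 0, 0]}, {"claw": 0.085, "delta_pos": [0, 0, -0.04], "rot": [0, 0, 0]}, {"claw": 0.085, "delta_pos": [0, 0, -0.04], "rot": [0, 0, 0]}, {"claw": 0.085, "delta_pos": [0, 0, -0.04], "rot": [0, 0, 0]}, {"claw": 0.085, "delta_pos": [0, 0, -0.04], "rot": [0, 0, 0]}]}}

```text
t: 14.65
tcp_pos: [0.5022, -0.3427, 0.2187]
tool_rot: [[0.359, 0.933, -0.0], [0.933, -0.359, 0.0], [0.0, -0.0, -1.0]]
force: [0.7, -1.0, 0.0]
grip_width: 0.0851
finger_force: 0.0
```

Run:
```python
from h import *
from plan import rows
w=grab('wrist');P=cloud(w)
s=telemetry.sense();print(s['tcp_pos'],s['grip_width'])
m=(P[...,2]>.085)&(P[...,2]<.106)&(np.hypot(P[...,0]-.503,P[...,1]+.343)<.07)
q=P[m];print(m.sum(),q.mean(0),cv2.minAreaRect(q[:,:2].astype(np.float32)))
rows(s['tcp_pos'],np.array(s['tool_rot']),[.50,.02,.26],[0,0,np.radians(-13)],[.5]+[1]*9+[.5])
```

```text
[ 0.50674106 -0.34652149  0.22978138] 0.08475749341518911
1284 [ 0.50209087 -0.34349871  0.09778669] ((0.501598060131073, -0.34533262252807617), (0.07821863144636154, 0.013221368193626404), 68.76525115966797)
0 [0.017, -0.0069, -0.0017] [0.0, 0.0, -0.011]
1 [0.0341, -0.0133, -0.0034] [0.0, 0.0, -0.023]
2 [0.0344, -0.0126, -0.0035] [0.0, 0.0, -0.023]
3 [0.0347, -0.0117, -0.0034] [0.0, 0.0, -0.023]
4 [0.0349, -0.011, -0.0034] [0.0, 0.0, -0.023]
5 [0.0352, -0.0102, -0.0034] [0.0, 0.0, -0.023]
6 [0.0354, -0.0093, -0.0035] [0.0, 0.0, -0.023]
7 [0.0356, -0.0086, -0.0034] [0.0, 0.0, -0.023]
8 [0.0358, -0.0077, -0.0034] [0.0, 0.0, -0.023]
9 [0.036, -0.0068, -0.0034] [0.0, 0.0, -0.023]
10 [0.018, -0.0031, -0.0017] [0.0, 0.0, -0.011]
end [0.49996852 0.01995773 0.25996345] [[0.137, 0.99, 0.012], [0.99, -0.137, -0.011], [-0.009, 0.014, -1.0]]
```

Request:
{"api": "carry_out", "payload": {"targets": [{"claw": 0.0, "delta_pos": [0.017, -0.006, -0.002], "rot": [0, 0, -0.011]}, {"claw": 0.0, "delta_pos": [0.034, -0.0125, -0.0035], "rot": [0, 0, -0.023]}, {"claw": 0.0, "delta_pos": [0.0345, -0.012, -0.0035], "rot": [0, 0, -0.023]}, {"claw": 0.0, "delta_pos": [0.0345, -0.011, -0.0035], "rot": [0, 0, -0.023]}, {"claw": 0.0, "delta_pos": [0.035, -0.01, -0.0035], "rot": [0, 0, -0.023]}]}}

```text
t: 15.12
tcp_pos: [0.5024, -0.1774, 0.2319]
tool_rot: [[0.26, 0.966, -0.002], [0.966, -0.26, 0.001], [0.001, -0.002, -1.0]]
force: [0.5, -0.5, 0.7]
grip_width: 0.0246
finger_force: 0.0
```

Request:
{"api": "carry_out", "payload": {"targets": [{"claw": 0.0, "delta_pos": [0.035, -0.0095, -0.0035], "rot": [0, 0, -0.023]}, {"claw": 0.0, "delta_pos": [0.0355, -0.009, -0.0035], "rot": [0, 0, -0.023]}, {"claw": 0.0, "delta_pos": [0.0355, -0.008, -0.0035], "rot": [0, 0, -0.023]}, {"claw": 0.0, "delta_pos": [0.036, -0.007, -0.0035], "rot": [0, 0, -0.023]}, {"claw": 0.0, "delta_pos": [0.036, -0.006, -0.0035], "rot": [0, 0, -0.023]}]}}

```text
t: 15.53
tcp_pos: [0.5021, 0.0051, 0.2495]
tool_rot: [[0.147, 0.989, -0.002], [0.989, -0.147, 0.001], [0.0, -0.002, -1.0]]
force: [0.4, -0.2, 0.7]
grip_width: 0.0002
finger_force: 0.0
```

Request:
{"api": "carry_out", "payload": {"targets": [{"claw": 0.0, "delta_pos": [0.018, -0.003, 0], "rot": [0, 0, -0.011]}, {"claw": 0.0, "delta_pos": [0, 0, 0], "rot": [0, 0, 0]}, {"claw": 0.0, "delta_pos": [0, 0, 0], "rot": [0, 0, 0]}, {"claw": 0.0, "delta_pos": [0, 0, 0], "rot": [0, 0, 0]}]}}

```text
t: 15.87
tcp_pos: [0.5025, 0.0207, 0.2498]
tool_rot: [[0.137, 0.991, -0.002], [0.991, -0.137, -0.0], [-0.001, -0.001, -1.0]]
force: [0.7, -0.7, -0.5]
grip_width: 0.0
finger_force: 0.0
```

```bash
cat > keys.py <<'E'
from h import *
from scipy.optimize import least_squares
K=dict(green=(.0122,.029,.0356),yellow=(.0122,-.029,.0356),blue=(-.0373,-.029,.0053),red=(-.0373,.029,.0053))
HU=dict(green=(50,80),yellow=(20,35),blue=(105,128),red=(0,8))
def caps(c,show=True):
    P=cloud(c);hsv=cv2.cvtColor(c['frame'],cv2.COLOR_BGR2HSV);out={}
    n=np.array([-.523*np.cos(-.14),-.523*np.sin(-.14),.853])
    for k,(a,b) in HU.items():
        m=(hsv[...,0]>=a)&(hsv[...,0]<=b)&(hsv[...,1]>120)&(hsv[...,2]>40)&(P[...,2]>.06)&(P[...,2]<.2)&(P[...,0]>.5)&(P[...,0]<.7)&(abs(P[...,1]-.025)<.09)
        if m.sum()<30: continue
        nn,l,st,_=cv2.connectedComponentsWithStats(m.astype(np.uint8));i=1+np.argmax(st[1:,4])
        q=P[l==i];d=q@n;top=q[d>np.percentile(d,90)-.004]
        e=n@np.median(top,0)
        # centre = circle in plane
        ax=np.array([-n[1],n[0],0]);ax/=np.linalg.norm(ax);ay=np.cross(n,ax)
        uv=np.c_[top@ax,top@ay].astype(np.float32);(cc,r)=cv2.minEnclosingCircle(uv)
        out[k]=ax*cc[0]+ay*cc[1]+n*e
        print(k,len(q),len(top),out[k].round(4),'r',round(r,4))
    return out
def fit(out):
    ks=list(out);A=np.array([K[k] for k in ks]);B=np.array([out[k] for k in ks])
    def f(x):
        c,s=np.cos(x[3]),np.sin(x[3]);return (A@np.array([[c,s,0],[-s,c,0],[0,0,1]])+x[:3]-B).ravel()
    r=least_squares(f,[.6,.025,.095,-.14]);print('stand x y h',r.x.round(4),'yaw',np.degrees(r.x[3]).round(2),'res',np.abs(r.fun).max().round(4));return r.x
E
python3 - <<'E'
from keys import *
for n in('wrist','side','scene'):
    c=grab(n);print(n);o=caps(c)
    if n=='wrist':cv2.imwrite('pics/i.png',c['frame'])
    if len(o)>2: fit(o)
s=telemetry.sense();print(s['t'],s['tcp_pos'],s['grip_width'],s['tool_rot'])
E
```

```text
wrist
green 1388 1298 [0.6203 0.0556 0.129 ] r 0.0178
yellow 1288 1172 [ 0.6119 -0.0015  0.1289] r 0.0181
blue 1053 919 [0.563  0.0062 0.099 ] r 0.018
red 1175 1019 [0.5719 0.0626 0.099 ] r 0.0179
stand x y h [ 0.6042  0.0288  0.0935 -0.151 ] yaw -8.65 res 0.0005
side
green 86 33 [0.6198 0.0508 0.1322] r 0.0173
yellow 121 60 [ 0.6119 -0.0026  0.1298] r 0.0183
blue 101 51 [0.5633 0.0041 0.0997] r 0.0177
red 100 50 [0.5702 0.0577 0.0994] r 0.0185
stand x y h [ 0.6037  0.0258  0.0948 -0.1373] yaw -7.87 res 0.002
scene
green 63 34 [0.6243 0.054  0.1317] r 0.0192
yellow 80 42 [ 0.6171 -0.0032  0.1313] r 0.0232
blue 51 24 [0.5696 0.0025 0.103 ] r 0.0163
red 46 23 [0.5765 0.0605 0.102 ] r 0.0173
stand x y h [ 0.6093  0.0269  0.0965 -0.1245] yaw -7.13 res 0.0011
16.0167 [0.50297412 0.01988227 0.25020246] 0.0001209790464378617 [[ 1.39385061e-01  9.90237954e-01 -7.74774783e-04]
 [ 9.90238201e-01 -1.39385272e-01 -2.25067865e-04]
 [-3.30862935e-04 -7.35840490e-04 -9.99999675e-01]]
```

View pics/i.png

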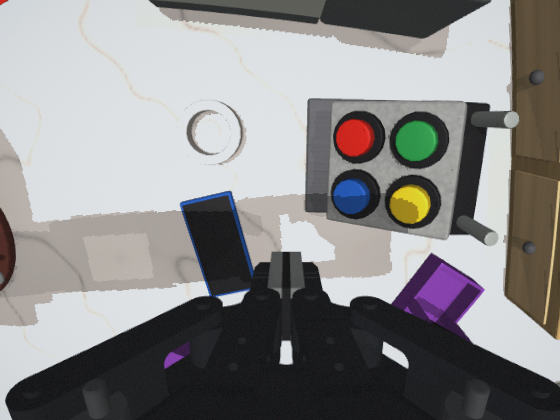

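The wrist view shows the keypad with red (355,138), green (418,140), blue (352,193) and yellow (410,203). The fit has a residual of 0.5 mm, yaw −8.65° and h about 93.5 mm. I'll tilt the tool onto the keypad normal.

Request:
{"api": "carry_out", "payload": {"targets": [{"claw": 0.0, "delta_pos": [0, 0, 0], "rot": [0, 0, 0.011]}, {"claw": 0.0, "delta_pos": [0, 0, 0], "rot": [-0.11, 0, 0]}, {"claw": 0.0, "delta_pos": [0, 0, 0], "rot": [-0.11, 0, 0]}, {"claw": 0.0, "delta_pos": [0, 0, 0], "rot": [-0.11, 0, 0]}, {"claw": 0.0, "delta_pos": [0, 0, 0], "rot": [-0.11, 0, 0]}]}}

```text
t: 16.43
tcp_pos: [0.5039, 0.0201, 0.2517]
tool_rot: [[0.15, 0.892, 0.427], [0.989, -0.136, -0.065], [0.0, 0.432, -0.902]]
force: [-1.1, 0.4, 0.4]
grip_width: 0.0002
finger_force: 0.0
```

Request:
{"api": "carry_out", "payload": {"targets": [{"claw": 0.0, "delta_pos": [0, 0, 0], "rot": [-0.11, 0, 0]}, {"claw": 0.0, "delta_pos": [0, 0, 0], "rot": [0, 0, 0]}, {"claw": 0.0, "delta_pos": [0, 0, 0], "rot": [0, 0, 0]}, {"claw": 0.0, "delta_pos": [0, 0, 0], "rot": [0, 0, 0]}, {"claw": 0.0, "delta_pos": [0, 0, 0], "rot": [0, 0, 0]}]}}

```text
t: 16.85
tcp_pos: [0.5057, 0.0204, 0.2538]
tool_rot: [[0.149, 0.841, 0.519], [0.989, -0.127, -0.078], [0.0, 0.525, -0.851]]
force: [0.3, 0.0, -0.6]
grip_width: -0.0
finger_force: 0.0
```

```bash
cat > tip.py <<'E'
from keys import *
a=np.radians(-8.65);Z=np.array([[np.cos(a),-np.sin(a),0],[np.sin(a),np.cos(a),0],[0,0,1]])
n=Z@[-.5227,0,.8525];S=np.array([.6042,.0288,.0935])
def off(s=None,L=-.033):
    s=s or telemetry.sense();R=np.array(s['tool_rot']);t=np.array(s['tcp_pos'])
    print('t',s['t'],'tcp',t.round(4),'tilt err deg',np.degrees(np.arccos(-R[:,2]@n)).round(2),'F.n',(np.array(s['force'])@n).round(2))
    for k in K:
        c=S+Z@np.array(K[k]);print(k,'tool shift to put tip on cap',(R.T@(c-(t+R[:,2]*L))).round(4))
E
python3 -c "
from tip import *
off();s=telemetry.sense();R=np.array(s['tool_rot']);t=np.array(s['tcp_pos']);c=grab('wrist');Q=(cloud(c).reshape(-1,3)-t)@R
m=(np.abs(Q[:,:2]).max(1)<.03)&(Q[:,2]<-.02)&(Q[:,2]>-.065);q=Q[m];print('tip',np.percentile(q[:,2],99.5),q[q[:,2]>-.045].min(0),q[q[:,2]>-.045].max(0));print(s['joints']);fit(caps(c))"
```

```text
t 16.85 tcp [0.5057 0.0204 0.2538] tilt err deg 0.35 F.n -0.69
green tool shift to put tip on cap [0.052  0.0268 0.196 ]
yellow tool shift to put tip on cap [-0.006   0.0267  0.196 ]
blue tool shift to put tip on cap [-0.006  -0.0313  0.1958]
red tool shift to put tip on cap [ 0.052  -0.0313  0.1958]
tip -0.03361427129038161 [ 0.0063336  -0.01435123 -0.04498579] [ 0.01197377  0.01293082 -0.03276732]
[ -4.08553931 -27.432024   127.73984261  -3.15174413  48.13461956
   5.95110561]
green 1025 992 [0.62   0.0558 0.1286] r 0.0179
yellow 977 890 [ 0.6115 -0.0014  0.1287] r 0.0178
blue 967 889 [0.5625 0.0058 0.0985] r 0.0179
red 1050 965 [0.5714 0.0625 0.0988] r 0.0179
stand x y h [ 0.6038  0.0288  0.0932 -0.1468] yaw -8.41 res 0.0005
```

Request:
{"api": "carry_out", "payload": {"targets": [{"claw": 0.0, "delta_pos": [0.026, 0.0135, 0.02], "rot": [0, 0, 0]}, {"claw": 0.0, "delta_pos": [0.026, 0.0135, 0.02], "rot": [0, 0, 0]}, {"claw": 0.0, "delta_pos": [0, 0, 0.035], "rot": [0, 0, 0]}, {"claw": 0.0, "delta_pos": [0, 0, 0.035], "rot": [0, 0, 0]}, {"claw": 0.0, "delta_pos": [0, 0, 0.035], "rot": [0, 0, 0]}]}}

```text
t: 17.32
tcp_pos: [0.6123, 0.0583, 0.1418]
tool_rot: [[0.148, 0.842, 0.519], [0.989, -0.126, -0.077], [0.001, 0.525, -0.851]]
force: [0.6, -0.6, -0.9]
grip_width: 0.0
finger_force: 0.0
```

Request:
{"api": "carry_out", "payload": {"targets": [{"claw": 0.0, "delta_pos": [0, 0, 0.02], "rot": [0, 0, 0]}, {"claw": 0.0, "delta_pos": [0, 0, 0.01], "rot": [0, 0, 0]}, {"claw": 0.0, "delta_pos": [0, 0, 0], "rot": [0, 0, 0]}, {"claw": 0.0, "delta_pos": [0, 0, 0], "rot": [0, 0, 0]}, {"claw": 0.0, "delta_pos": [0, 0, 0], "rot": [0, 0, 0]}]}}

```text
t: 17.73
tcp_pos: [0.6256, 0.0554, 0.1169]
tool_rot: [[0.149, 0.842, 0.518], [0.989, -0.127, -0.078], [0.0, 0.524, -0.852]]
force: [-1.1, -0.7, 0.1]
grip_width: 0.0002
finger_force: 0.0
```

```bash
python3 -c "
from tip import *
off();s=telemetry.sense();print(s['force'])"
```

```text
t 17.7333 tcp [0.6256 0.0554 0.1169] tilt err deg 0.33 F.n 0.59
green tool shift to put tip on cap [-0.0005  0.0021  0.02  ]
yellow tool shift to put tip on cap [-0.0585  0.002   0.0199]
blue tool shift to put tip on cap [-0.0584 -0.056   0.0198]
red tool shift to put tip on cap [-0.0004 -0.0559  0.0199]
[-1.10136538 -0.6875078   0.09164483]
```

Request:
{"api": "carry_out", "payload": {"targets": [{"claw": 0.0, "delta_pos": [0, 0.002, 0.006], "rot": [0, 0, 0]}, {"claw": 0.0, "delta_pos": [0, 0, 0.006], "rot": [0, 0, 0]}, {"claw": 0.0, "delta_pos": [0, 0, 0.003], "rot": [0, 0, 0]}, {"claw": 0.0, "delta_pos": [0, 0, 0], "rot": [0, 0, 0]}, {"claw": 0.0, "delta_pos": [0, 0, 0], "rot": [0, 0, 0]}]}}

```text
t: 18.15
tcp_pos: [0.6333, 0.054, 0.1037]
tool_rot: [[0.148, 0.843, 0.517], [0.989, -0.127, -0.078], [-0.0, 0.522, -0.853]]
force: [-1.2, 0.9, -0.4]
grip_width: 0.0003
finger_force: 0.0
```

Request:
{"api": "carry_out", "payload": {"targets": [{"claw": 0.0, "delta_pos": [0, 0, 0.002], "rot": [0, 0, 0]}, {"claw": 0.0, "delta_pos": [0, 0, 0.002], "rot": [0, 0, 0]}, {"claw": 0.0, "delta_pos": [0, 0, 0], "rot": [0, 0, 0]}]}}

```text
t: 18.4
tcp_pos: [0.6357, 0.0537, 0.1005]
tool_rot: [[0.148, 0.843, 0.517], [0.989, -0.127, -0.078], [0.0, 0.523, -0.852]]
force: [-2.1, -0.7, 1.6]
grip_width: 0.0002
finger_force: 1.4
```

Request:
{"api": "carry_out", "payload": {"targets": [{"claw": 0.0, "delta_pos": [0, 0, 0.002], "rot": [0, 0, 0]}, {"claw": 0.0, "delta_pos": [0, 0, 0.002], "rot": [0, 0, 0]}, {"claw": 0.0, "delta_pos": [0, 0, 0], "rot": [0, 0, 0]}]}}

```text
t: 18.65
tcp_pos: [0.6378, 0.0534, 0.097]
tool_rot: [[0.148, 0.843, 0.517], [0.989, -0.126, -0.078], [0.0, 0.523, -0.852]]
force: [-4.1, -0.2, 3.8]
grip_width: 0.0001
finger_force: 2.3
```

```bash
python3 -c "
from tip import *
off()"
```

```text
t 18.65 tcp [0.6378 0.0534 0.097 ] tilt err deg 0.31 F.n 5.36
green tool shift to put tip on cap [-0.0003  0.002  -0.0034]
yellow tool shift to put tip on cap [-0.0583  0.0019 -0.0035]
blue tool shift to put tip on cap [-0.0582 -0.0561 -0.0035]
red tool shift to put tip on cap [-0.0002 -0.056  -0.0035]
```

Request:
{"api": "carry_out", "payload": {"targets": [{"claw": 0.0, "delta_pos": [0, 0, 0.002], "rot": [0, 0, 0]}, {"claw": 0.0, "delta_pos": [0, 0, 0], "rot": [0, 0, 0]}]}}

```text
t: 18.82
tcp_pos: [0.6381, 0.0534, 0.0953]
tool_rot: [[0.149, 0.844, 0.516], [0.989, -0.127, -0.078], [-0.0, 0.522, -0.853]]
force: [-10.1, 1.7, 10.1]
grip_width: -0.0001
finger_force: 6.7
```

Request:
{"api": "carry_out", "payload": {"targets": [{"claw": 0.0, "delta_pos": [0, 0, 0.002], "rot": [0, 0, 0]}, {"claw": 0.0, "delta_pos": [0, 0, 0], "rot": [0, 0, 0]}]}}

```text
t: 18.98
tcp_pos: [0.6382, 0.0533, 0.0934]
tool_rot: [[0.149, 0.845, 0.514], [0.989, -0.127, -0.078], [-0.001, 0.52, -0.854]]
force: [-15.8, 1.8, 14.3]
grip_width: 0.0
finger_force: 10.4
```

```bash
python3 -c "
from tip import *
off()"
```

```text
t 18.9833 tcp [0.6382 0.0533 0.0934] tilt err deg 0.36 F.n 20.51
green tool shift to put tip on cap [-0.0004  0.0034 -0.0067]
yellow tool shift to put tip on cap [-0.0584  0.0033 -0.0067]
blue tool shift to put tip on cap [-0.0583 -0.0548 -0.0066]
red tool shift to put tip on cap [-0.0003 -0.0547 -0.0065]
```

Green bottomed at about 20 N along the normal, with about 14 N downward (mount about 3 mm). I'll retract, shift to yellow and press to the same depth.

Request:
{"api": "carry_out", "payload": {"targets": [{"claw": 0.0, "delta_pos": [0, 0, -0.007], "rot": [0, 0, 0]}, {"claw": 0.0, "delta_pos": [0, 0, -0.01], "rot": [0, 0, 0]}, {"claw": 0.0, "delta_pos": [0, 0.001, -0.01], "rot": [0, 0, 0]}, {"claw": 0.0, "delta_pos": [0, 0, 0], "rot": [0, 0, 0]}, {"claw": 0.0, "delta_pos": [0, 0, 0], "rot": [0, 0, 0]}]}}

```text
t: 19.4
tcp_pos: [0.6272, 0.0551, 0.118]
tool_rot: [[0.148, 0.842, 0.518], [0.989, -0.127, -0.078], [0.0, 0.524, -0.852]]
force: [-0.2, -0.2, -0.4]
grip_width: 0.0
finger_force: 0.0
```

Request:
{"api": "carry_out", "payload": {"targets": [{"claw": 0.0, "delta_pos": [-0.019, 0, 0], "rot": [0, 0, 0]}, {"claw": 0.0, "delta_pos": [-0.02, 0, 0], "rot": [0, 0, 0]}, {"claw": 0.0, "delta_pos": [-0.019, 0, 0], "rot": [0, 0, 0]}, {"claw": 0.0, "delta_pos": [0, 0, 0], "rot": [0, 0, 0]}, {"claw": 0.0, "delta_pos": [0, 0, 0], "rot": [0, 0, 0]}]}}

```text
t: 19.82
tcp_pos: [0.6177, -0.0032, 0.1165]
tool_rot: [[0.151, 0.843, 0.516], [0.989, -0.129, -0.078], [0.0, 0.522, -0.853]]
force: [0.4, -0.2, 0.2]
grip_width: 0.0
finger_force: 0.0
```

```bash
python3 -c "
from tip import *
off();fit(caps(grab('wrist')))"
```

```text
t 19.8167 tcp [ 0.6177 -0.0032  0.1165] tilt err deg 0.31 F.n -0.05
green tool shift to put tip on cap [0.0586 0.0014 0.0191]
yellow tool shift to put tip on cap [0.0006 0.0015 0.0191]
blue tool shift to put tip on cap [ 0.0006 -0.0566  0.0191]
red tool shift to put tip on cap [ 0.0586 -0.0566  0.0191]
green 4429 4401 [0.6204 0.0556 0.129 ] r 0.0178
yellow 2336 2008 [ 0.612  -0.0016  0.1289] r 0.0181
blue 3791 3314 [0.5632 0.0061 0.0989] r 0.0181
red 4593 4237 [0.5719 0.063  0.099 ] r 0.0182
stand x y h [ 0.6043  0.0289  0.0935 -0.1513] yaw -8.67 res 0.0003
```

Request:
{"api": "carry_out", "payload": {"targets": [{"claw": 0.0, "delta_pos": [0, 0.001, 0.006], "rot": [0, 0, 0]}, {"claw": 0.0, "delta_pos": [0, 0, 0.006], "rot": [0, 0, 0]}, {"claw": 0.0, "delta_pos": [0, 0, 0.003], "rot": [0, 0, 0]}, {"claw": 0.0, "delta_pos": [0, 0, 0.002], "rot": [0, 0, 0]}, {"claw": 0.0, "delta_pos": [0, 0, 0], "rot": [0, 0, 0]}]}}

```text
t: 20.28
tcp_pos: [0.6276, -0.0031, 0.1025]
tool_rot: [[0.148, 0.844, 0.516], [0.989, -0.126, -0.077], [0.0, 0.522, -0.853]]
force: [-1.2, 1.1, 2.7]
grip_width: 0.0003
finger_force: 1.1
```

Request:
{"api": "carry_out", "payload": {"targets": [{"claw": 0.0, "delta_pos": [0, 0, 0.002], "rot": [0, 0, 0]}, {"claw": 0.0, "delta_pos": [0, 0, 0.002], "rot": [0, 0, 0]}, {"claw": 0.0, "delta_pos": [0, 0, 0.002], "rot": [0, 0, 0]}, {"claw": 0.0, "delta_pos": [0, 0, 0], "rot": [0, 0, 0]}]}}

```text
t: 20.62
tcp_pos: [0.6307, -0.0038, 0.0979]
tool_rot: [[0.148, 0.843, 0.517], [0.989, -0.127, -0.077], [0.0, 0.522, -0.853]]
force: [-3.3, 2.8, 3.6]
grip_width: 0.0001
finger_force: 2.3
```

Request:
{"api": "carry_out", "payload": {"targets": [{"claw": 0.0, "delta_pos": [0, 0, 0.002], "rot": [0, 0, 0]}, {"claw": 0.0, "delta_pos": [0, 0, 0], "rot": [0, 0, 0]}]}}

```text
t: 20.78
tcp_pos: [0.631, -0.0039, 0.0962]
tool_rot: [[0.148, 0.844, 0.515], [0.989, -0.127, -0.077], [0.0, 0.521, -0.853]]
force: [-9.4, 4.7, 10.1]
grip_width: -0.0003
finger_force: 6.7
```

```bash
python3 -c "
from tip import *
off()"
```

```text
t 20.7833 tcp [ 0.631  -0.0039  0.0962] tilt err deg 0.33 F.n 13.85
green tool shift to put tip on cap [ 0.0574  0.0008 -0.005 ]
yellow tool shift to put tip on cap [-0.0006  0.0007 -0.0051]
blue tool shift to put tip on cap [-0.0005 -0.0573 -0.005 ]
red tool shift to put tip on cap [ 0.0575 -0.0572 -0.0049]
```

Request:
{"api": "carry_out", "payload": {"targets": [{"claw": 0.0, "delta_pos": [0, 0, 0.002], "rot": [0, 0, 0]}, {"claw": 0.0, "delta_pos": [0, 0, 0], "rot": [0, 0, 0]}]}}

```text
t: 20.95
tcp_pos: [0.6311, -0.0039, 0.0944]
tool_rot: [[0.148, 0.845, 0.514], [0.989, -0.127, -0.077], [0.0, 0.519, -0.855]]
force: [-15.1, 4.7, 15.1]
grip_width: 0.0
finger_force: 10.5
```

Request:
{"api": "carry_out", "payload": {"targets": [{"claw": 0.0, "delta_pos": [0, 0, -0.008], "rot": [0, 0, 0]}, {"claw": 0.0, "delta_pos": [0, 0, -0.01], "rot": [0, 0, 0]}, {"claw": 0.0, "delta_pos": [0, 0, -0.01], "rot": [0, 0, 0]}, {"claw": 0.0, "delta_pos": [0, 0, 0], "rot": [0, 0, 0]}, {"claw": 0.0, "delta_pos": [0, 0, 0], "rot": [0, 0, 0]}]}}

```text
t: 21.37
tcp_pos: [0.6189, -0.0028, 0.1192]
tool_rot: [[0.149, 0.842, 0.518], [0.989, -0.126, -0.078], [-0.0, 0.524, -0.852]]
force: [-0.0, -1.1, -0.6]
grip_width: 0.0002
finger_force: 0.0
```

Request:
{"api": "carry_out", "payload": {"targets": [{"claw": 0.0, "delta_pos": [0, -0.02, 0], "rot": [0, 0, 0]}, {"claw": 0.0, "delta_pos": [0, -0.02, 0], "rot": [0, 0, 0]}, {"claw": 0.0, "delta_pos": [0, -0.0165, 0], "rot": [0, 0, 0]}, {"claw": 0.0, "delta_pos": [0, 0, 0], "rot": [0, 0, 0]}, {"claw": 0.0, "delta_pos": [0, 0, 0], "rot": [0, 0, 0]}]}}

```text
t: 21.78
tcp_pos: [0.5698, 0.0047, 0.0876]
tool_rot: [[0.148, 0.844, 0.515], [0.989, -0.127, -0.078], [-0.0, 0.521, -0.854]]
force: [1.0, -0.1, 0.1]
grip_width: 0.0004
finger_force: 0.0
```

```bash
python3 -c "
from tip import *
off();caps(grab('wrist'))"
```

```text
t 21.7833 tcp [0.5698 0.0047 0.0876] tilt err deg 0.33 F.n -0.4
green tool shift to put tip on cap [0.0579 0.0581 0.0199]
yellow tool shift to put tip on cap [-0.0001  0.058   0.0198]
blue tool shift to put tip on cap [-0.     -0.      0.0199]
red tool shift to put tip on cap [0.058  0.0001 0.0199]
green 4487 4204 [0.6202 0.0557 0.1288] r 0.0179
yellow 3762 3274 [ 0.6118 -0.0015  0.1288] r 0.0179
blue 2222 1913 [0.5632 0.006  0.0985] r 0.018
red 4402 4343 [0.5715 0.0629 0.0987] r 0.0179
```

Request:
{"api": "carry_out", "payload": {"targets": [{"claw": 0.0, "delta_pos": [0, 0, 0.006], "rot": [0, 0, 0]}, {"claw": 0.0, "delta_pos": [0, 0, 0.006], "rot": [0, 0, 0]}, {"claw": 0.0, "delta_pos": [0, 0, 0.003], "rot": [0, 0, 0]}, {"claw": 0.0, "delta_pos": [0, 0, 0.002], "rot": [0, 0, 0]}, {"claw": 0.0, "delta_pos": [0, 0, 0], "rot": [0, 0, 0]}]}}

```text
t: 22.25
tcp_pos: [0.5803, 0.0032, 0.0745]
tool_rot: [[0.149, 0.843, 0.517], [0.989, -0.127, -0.078], [-0.0, 0.523, -0.852]]
force: [-0.7, -2.0, 1.4]
grip_width: 0.0
finger_force: 0.9
```

Request:
{"api": "carry_out", "payload": {"targets": [{"claw": 0.0, "delta_pos": [0, 0, 0.002], "rot": [0, 0, 0]}, {"claw": 0.0, "delta_pos": [0, 0, 0.002], "rot": [0, 0, 0]}, {"claw": 0.0, "delta_pos": [0, 0, 0.002], "rot": [0, 0, 0]}, {"claw": 0.0, "delta_pos": [0, 0, 0], "rot": [0, 0, 0]}]}}

```text
t: 22.58
tcp_pos: [0.5832, 0.0028, 0.0698]
tool_rot: [[0.148, 0.842, 0.518], [0.989, -0.126, -0.078], [-0.0, 0.524, -0.852]]
force: [-1.6, -0.7, 3.9]
grip_width: -0.0
finger_force: 2.1
```

Request:
{"api": "carry_out", "payload": {"targets": [{"claw": 0.0, "delta_pos": [0, 0, 0.002], "rot": [0, 0, 0]}, {"claw": 0.0, "delta_pos": [0, 0, 0], "rot": [0, 0, 0]}]}}

```text
t: 22.75
tcp_pos: [0.5841, 0.0027, 0.0682]
tool_rot: [[0.148, 0.843, 0.518], [0.989, -0.126, -0.078], [-0.0, 0.524, -0.852]]
force: [-3.9, -0.5, 5.9]
grip_width: 0.0002
finger_force: 4.0
```

```bash
python3 -c "
from tip import *
off()"
```

```text
t 22.75 tcp [0.5841 0.0027 0.0682] tilt err deg 0.32 F.n 7.05
green tool shift to put tip on cap [ 0.0577  0.056  -0.0041]
yellow tool shift to put tip on cap [-0.0003  0.0559 -0.0042]
blue tool shift to put tip on cap [-0.0002 -0.0022 -0.0043]
red tool shift to put tip on cap [ 0.0578 -0.0021 -0.0042]
```

Request:
{"api": "carry_out", "payload": {"targets": [{"claw": 0.0, "delta_pos": [0, 0, 0.002], "rot": [0, 0, 0]}, {"claw": 0.0, "delta_pos": [0, 0, 0], "rot": [0, 0, 0]}]}}

```text
t: 22.92
tcp_pos: [0.5842, 0.0027, 0.0661]
tool_rot: [[0.148, 0.844, 0.516], [0.989, -0.126, -0.078], [-0.0, 0.522, -0.853]]
force: [-9.7, -0.5, 13.0]
grip_width: 0.0001
finger_force: 7.9
```

Request:
{"api": "carry_out", "payload": {"targets": [{"claw": 0.0, "delta_pos": [0, 0, 0.001], "rot": [0, 0, 0]}, {"claw": 0.0, "delta_pos": [0, 0, 0], "rot": [0, 0, 0]}]}}

```text
t: 23.08
tcp_pos: [0.5843, 0.0027, 0.0653]
tool_rot: [[0.148, 0.844, 0.515], [0.989, -0.126, -0.078], [-0.0, 0.521, -0.853]]
force: [-13.4, -0.4, 13.9]
grip_width: -0.0002
finger_force: 9.7
```

Blue bottomed too. I'll retract clear and do a final check.

Request:
{"api": "carry_out", "payload": {"targets": [{"claw": 0.0, "delta_pos": [0, 0, -0.008], "rot": [0, 0, 0]}, {"claw": 0.0, "delta_pos": [0, 0, -0.02], "rot": [0, 0, 0]}, {"claw": 0.0, "delta_pos": [0, 0, -0.035], "rot": [0, 0, 0]}, {"claw": 0.0, "delta_pos": [0, 0, -0.035], "rot": [0, 0, 0]}, {"claw": 0.0, "delta_pos": [0, 0, -0.035], "rot": [0, 0, 0]}]}}

```text
t: 23.5
tcp_pos: [0.5144, 0.0133, 0.1778]
tool_rot: [[0.148, 0.845, 0.514], [0.989, -0.127, -0.077], [0.0, 0.52, -0.854]]
force: [1.4, 0.4, 0.8]
grip_width: -0.0001
finger_force: 0.0
```

Request:
{"api": "carry_out", "payload": {"targets": [{"claw": 0.0, "delta_pos": [0, 0, 0], "rot": [0, 0, 0]}, {"claw": 0.0, "delta_pos": [0, 0, 0], "rot": [0, 0, 0]}, {"claw": 0.0, "delta_pos": [0, 0, 0], "rot": [0, 0, 0]}, {"claw": 0.0, "delta_pos": [0, 0, 0], "rot": [0, 0, 0]}]}}

```text
t: 23.83
tcp_pos: [0.5152, 0.0131, 0.1761]
tool_rot: [[0.148, 0.845, 0.513], [0.989, -0.127, -0.077], [-0.0, 0.519, -0.855]]
force: [0.7, 0.4, -0.2]
grip_width: -0.0002
finger_force: 0.0
```

Run:
```python
from tip import *
off();fit(caps(grab('wrist')))
c=grab('side');d=grab('scene')
cv2.imwrite('pics/j.png',np.hstack([cv2.resize(c['frame'],(400,300)),cv2.resize(d['frame'][110:290,100:460],(400,200)) if 0 else cv2.copyMakeBorder(cv2.resize(d['frame'][110:290,100:460],(400,200)),0,100,0,0,0)]))
```

```text
t 23.8333 tcp [0.5152 0.0131 0.1761] tilt err deg 0.39 F.n -0.49
green tool shift to put tip on cap [0.0577 0.0593 0.124 ]
yellow tool shift to put tip on cap [-0.0003  0.0592  0.124 ]
blue tool shift to put tip on cap [-0.0002  0.0012  0.1242]
red tool shift to put tip on cap [0.0578 0.0013 0.1242]
green 1682 1595 [0.6204 0.0554 0.1289] r 0.0179
yellow 1541 1407 [ 0.6117 -0.0015  0.1289] r 0.0181
blue 1509 1399 [0.5626 0.0058 0.0985] r 0.0179
red 1676 1624 [0.5713 0.0628 0.0987] r 0.0179
stand x y h [ 0.6039  0.0287  0.0933 -0.15  ] yaw -8.59 res 0.0003
```

View pics/j.png

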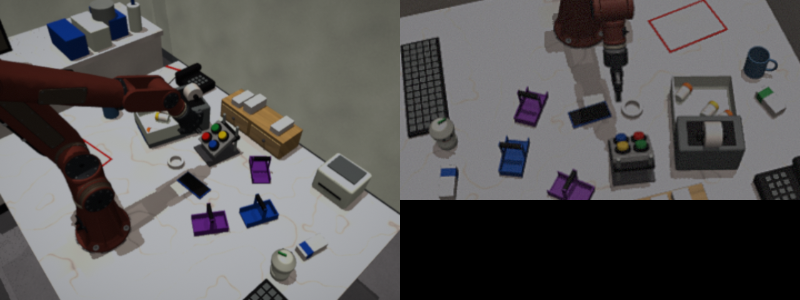

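The empty tray stands at (515,157), the pots are in the hopper at about (685,90)–(730,110), all the keys are up and the bystanders are where they were. I'm handing in.

```bash
python3 -c "
from plant import workorder
print(workorder.finish_job())"
```

```text
the job is handed in; nothing more can be done
None
```

The job is handed in, with no verdict returned: all three pots are in the hopper, the empty tray stands upright on the desk, green, yellow and blue were each pressed home in order, and red and the bystanders were left alone (the tray briefly touched the machine body at about 20 N on the way).

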